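# Hang the tool holder back on its twin pins

### The job

The empty wooden tool holder lies on its back on the bench. Stand it upright on its base and let go of it, then take it again by the tab at its top and hang it by its two holes on the two bare steel pins of the tool board, pushed fully home so that its back lies flat on the board. Leave it hanging there, and do not disturb the other things on the bench.

Things in the scene. Friction and masses are not known exactly. Their poses are not given: they have to be found in the camera images.
- board: Tool board, fixed: dark wood, 226 mm wide, front face leaning back 10 deg, top edge 103 mm high; foot 14 mm thick, 28 mm to the front and 68 mm to the back of the origin. Origin on the bench below the line where the pins enter the front face, at mid-width; x level, from front to back of the board, y along its width, z up. Three places 68 mm apart along y, each with two pins 90 mm up; one is bare.
- hung_holder_a: Hung holder with two markers, fixed on one of the three places: same shape as the loose one, reaching 160 mm high and 46 mm out from the board. Origin midway between its pins at the board's face; axes as the board's. Next to it a hung holder has 4 mm between back plates and 18 mm between blocks.
- hung_holder_b: Hung holder with an awl, fixed on another of the three places; otherwise as hung_holder_a (its awl reaches about 175 mm high).
- pin_left (a point): On the axis of the left (+y) bare pin, 5 mm out from the board's face: here lies the centre of the hole when the holder's back is flat on the board (hung, it sags up to 1 mm). Axes as the board's. Steel pins, 7 mm diameter, 18.5 mm long, square to the leaning face: they point to the front and 10 deg upward. Only the last 2 mm taper, to 3.6 mm.
- pin_right (a point): The same point on the right (-y) bare pin, 44 mm from the left one.
- holder: Loose wooden tool holder, about 0.24 kg. Plywood back plate 80 x 64 x 10 mm, origin in the middle of its rear face; x to its top (tab), y across, z out of its front (up, as it lies on its back). Its bottom (plate and block) at x = -40 mm is a flat base 46 mm deep: it stands on it unaided, x up. Hung, x points up along the leaning board, z to the front.
- hole_a (a point): Centre of the holder's hole at x 28, y +22 mm, half-way through the 10 mm plate; round, 9 mm, right through. Axes as the holder's. Either hole may go on either pin.
- hole_b (a point): Centre of the holder's other hole, at x 28, y -22 mm.
- block (a point): Centre of the block on the holder's front (holder x -17, y 0, z 28 mm): 46 mm along x (-40 to 6), 50 mm wide along y, 36 mm deep along z (10 to 46), with two empty 15.5 mm bores from its top. Axes as the holder's.
- tab (a point): Centre of the round end of the holder's tab (holder x 66, y 0, z 5 mm). The tab is 36 mm wide along y, 10 mm thick along z (0 to 10), from x 40 to 84 mm. Axes as the holder's.
- caliper: Bystander: a steel vernier caliper, 73 x 224 x 12 mm, lying on the bench. Origin at the middle of its underside.
- loupe_mid (a point): Bystander: a black eye loupe, 37 mm diameter, 22 mm high; its centre.
- stone_grey_mid (a point): Bystander: a grey whetstone, 40 x 100 x 18 mm; its centre.
- ferrule_2_mid (a point): Bystander: a pale ferrule ring, 23 mm diameter, 22 mm high; its centre.

How it is judged:
On the way:
1. the holder stands upright by itself on its base on the bench, let go (angle between holder's own x axis and vertical below 0.12 rad and height (world z) of holder below 0.05 m and height (world z) of tab above 0.09 m and contact force between the fingers and holder below 0.05 N and linear speed of holder below 0.03 m/s), for 0.2 s.
At the end, for the whole second after the job is handed in: Both holes of the holder are on the bare pins, each hole centre within 4 mm of its seat (so the back is against the board), the tab upward (its axis within 15 degrees of vertical), the holder at rest and released (((distance between hole_a and pin_left below 0.004 m and distance between hole_b and pin_right below 0.004 m) or (distance between hole_b and pin_left below 0.004 m and distance between hole_a and pin_right below 0.004 m)) and height (world z) of tab above 0.115 m and angle between holder's own x axis and vertical below 0.26 rad and linear speed of holder below 0.02 m/s); the robot touches nothing.
It fails at once if a bystander (caliper, loupe, grey stone or ferrule) is moved by more than 20 mm (distance of any of caliper, loupe_mid, stone_grey_mid, ferrule_2_mid from where it was at the start of the episode above 0.02 m).
It also fails if it takes over 66 s, if anything falls off the work surface, if the arm or the gripper's body presses on something with over 40 N, if the wrist force passes 120 N, or if a joint passes its speed limit or range.

### The arm

A 6-joint arm with a two-finger parallel gripper is mounted at the origin on a cart in front of the work surface, level with it; the furniture and walls round the work are solid. World frame = base frame: x ahead of the robot, y to its left, z up, the work surface at z = 0. Lengths are in m, angles in rad, forces in N, time in s.
With the tool pointing down it reaches from about 0.375 to 0.9 m from the base axis. Payload 3.1 kg.
Tool frame: the origin (TCP) lies midway between the tips of the shut fingers; the grasp point (between the pads) lies 19 mm behind it (manip.hold_point_z is the distance from the TCP to the grasp point, in m); x points along the fingers, y is the direction in which the jaws open and shut, and the axes are right-handed (so a half turn about x gives the same grasp; the last joint's range is limited). The gripper opens to 85 mm and grips with 20 to 120 N. Pads are 22 mm wide; open, the fingers measure 114 mm over their backs; the gripper's body (76 mm by 85 mm) begins 54 mm behind the grasp point. The pads swing forward as they close: fully open they stand 13 mm farther back than shut.
Start: joints at [1.167, 0.527, 1.433, -0, 1.181, -0.178], TCP at [0.14, 0.609, 0.231] pointing down, gripper open.
Joint ranges: [-3.08, 3.08], [-0.75, 2.2], [0.22, 2.44], [-1.43, 4.57], [0, 2.65], [-2.85, 2.85]. Speed limits (rad/s): [2.79, 2.79, 3.14, 3.14, 3.14, 3.14].

### API

Orientations are given as a unit quaternion [x, y, z, w].
In Python, from station import manip, snapshot gives the robot as it stands.
- The arm moves only by the tool play_rows, never from a script. Its argument "series" is a list of rows, each a list of 4 numbers: the shift along the tool's x, y, z in m, then the turn about the tool's x in degrees. In form: [[tx, ty, tz, spin], ...]. A call has 1 to 20 rows; each row is the pose to reach, as a shift and turn from the pose measured when the call began, along the tool's axes at that moment; what a row does not reach only later rows make up. A row lasts 1/10 s, in which the tool goes at most 50 mm and 8.59 degrees, less where a joint would pass 70% of its speed; a pose out of reach is approached as far as the arm can. A call with a gripper value outside its range is refused whole. "claw" is the opening in per cent of the stroke, from 0 (shut) to 100 (fully open), set as the call begins (left out, the last holds). The fingers move at their own pace and stop on an object; "force" is the grip in N (left out, the last holds). Time passes only in rows, so rows that repeat a pose let the fingers close. It gives the time, the measured TCP pose, the force and the opening at its end, in the units of the state.
- manip.sense(): the state, without advancing time (a new reading comes with each control period).
- snapshot(name): name is "scene" or "top" or "wrist"; returns a dict with "image" (480x640x3 uint8, blue, green, red), "depth" (480x640 float32, m along the optical axis (not along the pixel's ray), 0 where there is no reading), "fov_y" (degrees; the focal length in pixels is half the picture's height over the tangent of half this angle, whatever the lens; pixels are square), "cx", "cy" (the principal point, pixels), "dist" ([k1, k2, p1, p2, k3] as OpenCV has them; the pictures are not rectified), "R" (3x3) and "t" (3): a world point X has camera coordinates R X + t. Camera axes: x right, y down, z forward; pixel columns grow to the right and rows downward; lengths in m; the calibration is good to about 2 mm. A picture is of the moment at which its call begins.
- manip.sign_off(): hands the job in, once; it reports no verdict.
The state is a dict: "t": time; "q": joint angles; "qd": joint speeds; "tau": joint torques, N m; "tcp_pos": TCP position; "tool_rot": TCP orientation; "force": force on the tool from outside, world axes, zero at the start; "ft_torque": the same for the moment, N m; "finger_gap": opening from 0.0 (shut) to 1.0 (fully open).
Only numpy, scipy, OpenCV 4.12 (cv2) and the standard library are available. Lean on these libraries where they do the work, as an engineer would, in place of code of your own. Each camera call takes 0.05 s, during which the arm holds its last target.

## Working session

There is one attempt and no reset: what is moved stays moved. The work goes in short steps, Python scripts to look and compute and a tool call to move; the robot and the scene stay as the last step left them, time stands still between calls to the robot, and variables do not carry over. Pictures are saved under pics/ and viewed, and the job is handed in when it is done.

Besides the shell and the picture viewer there is one more tool, called after "Call:" as name(argument=value, ...), one argument or row to a line, values as JSON. play_rows: Moves the arm, as the interface text tells. Its arguments: {"type":"object","properties":{"series":{"type":"array","items":{"type":"array","items":{"type":"number"}}},"claw":{"type":"number"},"force":{"type":"number"}},"required":["series"]}

```bash
ls; mkdir -p pics
python3 - <<'E'
from station import manip, snapshot
import cv2
s=manip.sense()
print(s)
for n in ["scene","top","wrist"]:
    d=snapshot(n); cv2.imwrite(f"pics/{n}0.png",d["image"])
    print(n,d["fov_y"],d["cx"],d["cy"],d["dist"],d["R"],d["t"])
E
```

```text
pics
{'t': 0.0, 'q': array([ 1.16649089e+00,  5.28502500e-01,  1.43388697e+00, -1.81169274e-05,
        1.18138268e+00, -1.78503790e-01]), 'qd': array([ 0.00011217, -0.00059791,  0.00141853,  0.00025341,  0.00058496,
       -0.00044404]), 'tau': array([-4.41226548e-04, -4.42346156e+01, -1.78027081e+01, -2.78723110e-04,
        8.49789038e-03, -5.46644415e-06]), 'tcp_pos': array([0.13962644, 0.60848041, 0.23031616]), 'tool_rot': array([ 0.07892119,  0.70282053, -0.08040076,  0.70238911]), 'force': array([-0.75398649, -0.33822867,  0.50471842]), 'ft_torque': array([-0.0255093 , -0.02772024, -0.04568327]), 'finger_gap': 1.0007962051980193}
scene 45.00254458840577 315.6397083213402 251.52790911504695 [-0.03872433  0.          0.          0.          0.        ] [[-0.50859107 -0.86099994  0.00377054]
 [-0.38083616  0.22102736 -0.89783669]
 [ 0.77220395 -0.45806768 -0.44031246]] [0.33462619 0.26054814 0.60967145]
top 55.49844762490934 320.7659080296315 242.0292007563942 [-0.02847232  0.          0.          0.          0.        ] [[-0.00392985 -0.99998847 -0.00276154]
 [-0.98656727  0.00432806 -0.16329814]
 [ 0.16330821  0.0020827  -0.9865729 ]] [0.03875727 0.55150148 0.85272285]
wrist 64.15499814795876 316.2475612191728 243.66063460288936 [-0.04194449  0.          0.          0.          0.        ] [[ 0.22387871  0.97461614 -0.00130626]
 [ 0.92933184 -0.21307229  0.30156679]
 [ 0.29363353 -0.06872834 -0.95344416]] [-0.62345514 -0.03825915  0.3791693 ]
```

View pics/scene0.png

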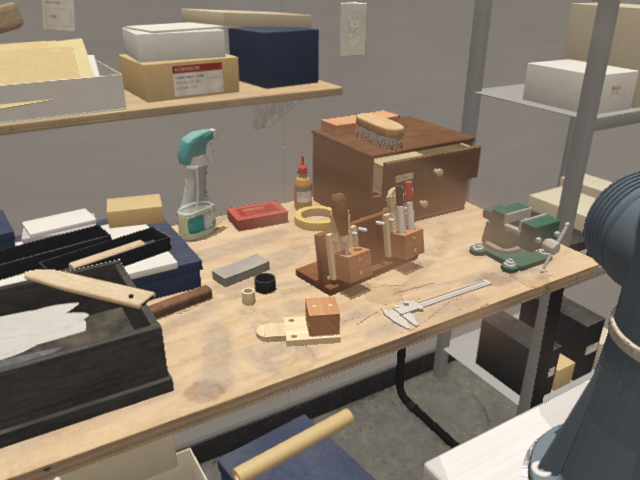

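View pics/top0.png

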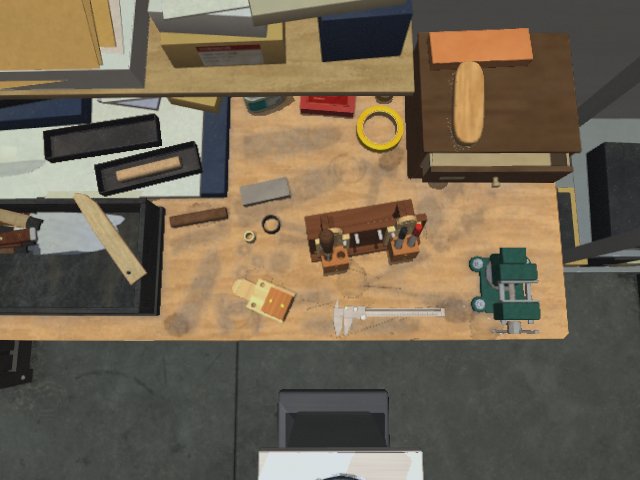

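View pics/wrist0.png

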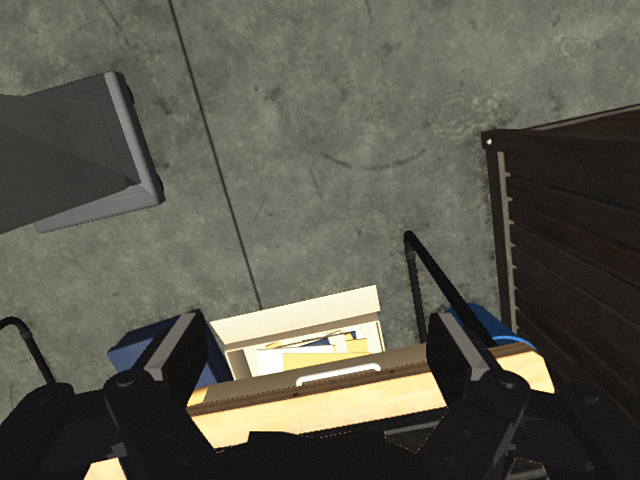

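```bash
cat > h.py <<'E'
import numpy as np, cv2
from station import manip, snapshot
from scipy.spatial.transform import Rotation as Ro
def K(d):
    f=240/np.tan(np.radians(d["fov_y"])/2); return np.array([[f,0,d["cx"]],[0,f,d["cy"]],[0,0,1.]])
def ray(d,uv):
    p=cv2.undistortPoints(np.array(uv,float).reshape(-1,1,2),K(d),np.array(d["dist"]))[:,0]
    v=np.c_[p,np.ones(len(p))]; R=np.array(d["R"]);t=np.array(d["t"])
    return -R.T@t, v@R   # origin, world dirs (unit depth)
def atz(d,uv,z):
    o,v=ray(d,uv); s=(z-o[2])/v[:,2]; return o+v*s[:,None]
def dep(d,uv,r=0):
    o,v=ray(d,uv); out=[]
    for (a,b),w in zip(np.array(uv),v):
        a=int(round(a));b=int(round(b)); z=np.median(d["depth"][b-r:b+r+1,a-r:a+r+1]); out.append(o+w*z)
    return np.array(out)
def proj(d,X):
    return cv2.projectPoints(np.array(X,float).reshape(-1,1,3),cv2.Rodrigues(np.array(d["R"]))[0],np.array(d["t"]),K(d),np.array(d["dist"]))[0][:,0]
def crop(d,x,y,w,h,s,name):
    im=d["image"][y:y+h,x:x+w]; cv2.imwrite("pics/"+name,cv2.resize(im,None,fx=s,fy=s,interpolation=cv2.INTER_CUBIC))
def tri(obs):
    A=[];b=[]
    for d,uv in obs:
        o,v=ray(d,[uv]);v=v[0]/np.linalg.norm(v[0]);P=np.eye(3)-np.outer(v,v);A.append(P);b.append(P@o)
    A=np.vstack(A);b=np.hstack(b);x=np.linalg.lstsq(A,b,rcond=None)[0];return x,np.linalg.norm(A@x-b)
def st():
    s=manip.sense();R=Ro.from_quat(s["tool_rot"]).as_matrix()
    print("t",round(s["t"],2),"tcp",s["tcp_pos"].round(4),"F",s["force"].round(2),"gap",round(s["finger_gap"],3));print(R.round(4));return s,R
E
python3 - <<'E'
from h import *
s,R=st()
d=snapshot("top"); crop(d,220,180,230,150,3.4,"t1.png")
d=snapshot("scene"); crop(d,230,170,220,190,3.4,"s1.png")
E
```

```text
t 0.15 tcp [0.1397 0.6086 0.2306] F [0.54 1.01 0.82] gap 0.998
[[-7.000e-04  2.239e-01  9.746e-01]
 [-1.500e-03  9.746e-01 -2.239e-01]
 [-1.000e+00 -1.600e-03 -3.000e-04]]
```

View pics/t1.png

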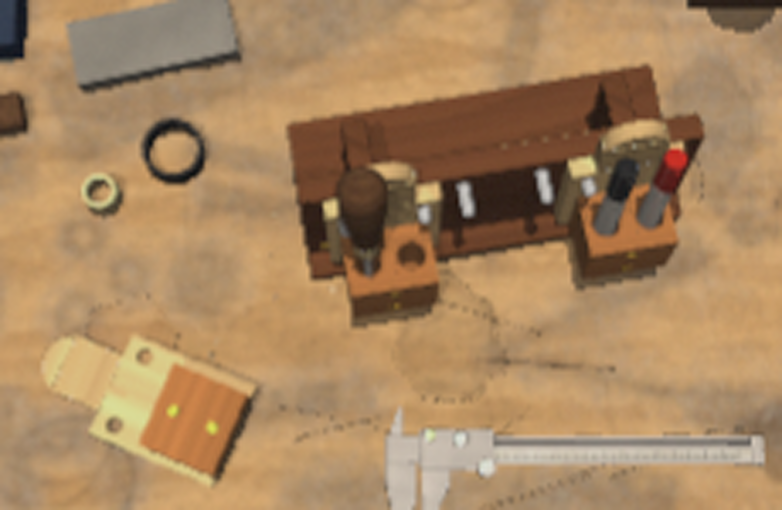

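View pics/s1.png

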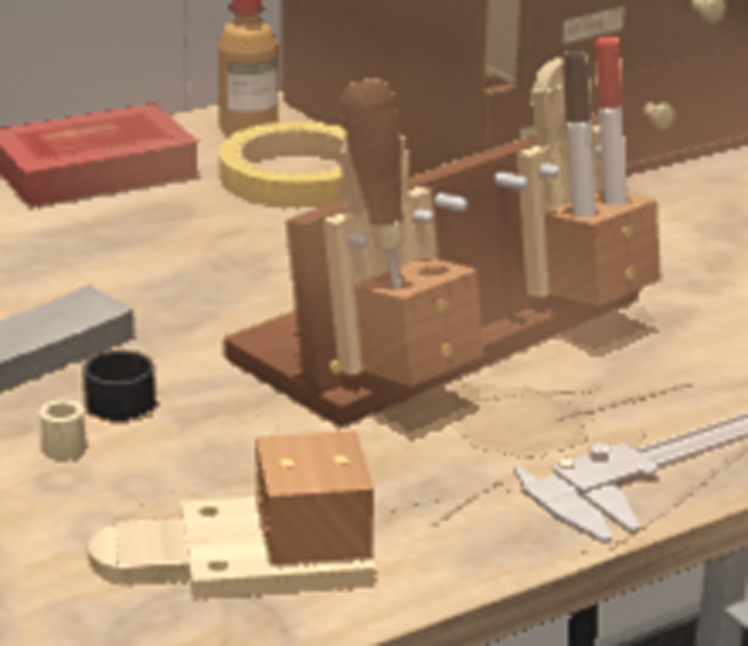

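```bash
cat > fit.py <<'E'
from h import *
from scipy.optimize import least_squares
dt=snapshot("top"); ds=snapshot("scene")
T={(28,22,10):(114,425),(28,-22,10):(145,356),(84,0,10):(43,360),(6,-25,46):(175,364),(6,25,46):(141,441),(-40,-25,46):(251,400),(40,-32,10):(134,336),(40,32,10):(91,430)}
S={(28,-22,10):(209,511),(28,22,10):(218,566),(6,-25,46):(257,438),(-40,-25,46):(358,433),(-40,25,46):(373,488),(6,25,46):(268,494),(40,32,10):(192,580)}
def W(p,X):
    c,s=np.cos(p[2]),np.sin(p[2]); X=np.array(X)/1000.
    return np.c_[p[0]+c*X[:,0]-s*X[:,1],p[1]+s*X[:,0]+c*X[:,1],X[:,2]+(p[3] if len(p)>3 else 0)]
def res(p,w=(1,1)):
    a=(proj(dt,W(p,list(T)))-(np.array(list(T.values()))/3.4+[220,180]))*w[0]
    b=(proj(ds,W(p,list(S)))-(np.array(list(S.values()))/3.4+[230,170]))*w[1]
    return np.r_[a.ravel(),b.ravel()]
for w in [(1,1),(1,0),(0,1)]:
    r=least_squares(res,[0.35,0.15,1.1],args=(w,)); print(r.x, np.abs(r.fun).max())
    if w==(1,1): print(r.fun.reshape(-1,2).round(1)); P=r.x
print("x dir",np.cos(P[2]),np.sin(P[2]), "grip56",W(P,[(56,0,5)]),"base",W(P,[(-40,0,0),(-40,32,0),(-40,-32,0)]))
print("holes", W(P,[(28,22,5),(28,-22,5)]))
E
python3 fit.py
```

```text
[0.4386713  0.13716681 1.1586195 ] 1.8709900854541388
[[ 0.1  0.2]
 [ 0.1  0.3]
 [ 0.4 -1.9]
 [-0.2 -0.2]
 [-0.9  1. ]
 [-0.8 -1.3]
 [-0.  -0.7]
 [-0.7  1. ]
 [ 0.3 -0. ]
 [ 0.2 -0.1]
 [ 0.  -0.4]
 [ 0.  -0.7]
 [ 0.8  0.5]
 [ 0.4  0.7]
 [ 0.3  0.2]]
[0.43840848 0.13657685 1.16463502] 1.5115955529189478
[0.4389751  0.13742895 1.15282982] 0.6249151802170445
x dir 0.40060479192285103 0.9162509485334513 grip56 [[0.46110517 0.18847687 0.005     ]] base [[0.42264711 0.10051678 0.        ]
 [0.39332708 0.11333613 0.        ]
 [0.45196714 0.08769742 0.        ]]
holes [[0.42973072 0.17163515 0.005     ]
 [0.47004576 0.15400853 0.005     ]]
```

```bash
cat >> h.py <<'E'
def go(target,yaw=None):
    """tool-axis shift and spin to reach TCP target, tool y at world angle yaw deg"""
    s=manip.sense();R=Ro.from_quat(s["tool_rot"]).as_matrix()
    cur=np.degrees(np.arctan2(R[1,1],R[0,1])); sp=0 if yaw is None else (cur-yaw+180)%360-180
    v=R.T@(np.array(target)-s["tcp_pos"]); print("row",v.round(4),"spin",round(sp,2)); return v
E
python3 - <<'E'
from h import *
go([.4611,.1885,.23],-23.6);go([.4611,.1885,.07],-23.6)
dt=snapshot("top");ds=snapshot("scene")
crop(dt,300,195,140,80,5.7,"t2.png");crop(ds,310,170,130,110,6,"s2.png")
E
```

```text
row [ 0.0012 -0.3379  0.4073] spin 100.66
row [ 0.1612 -0.3378  0.4073] spin 100.66
```

View pics/t2.png

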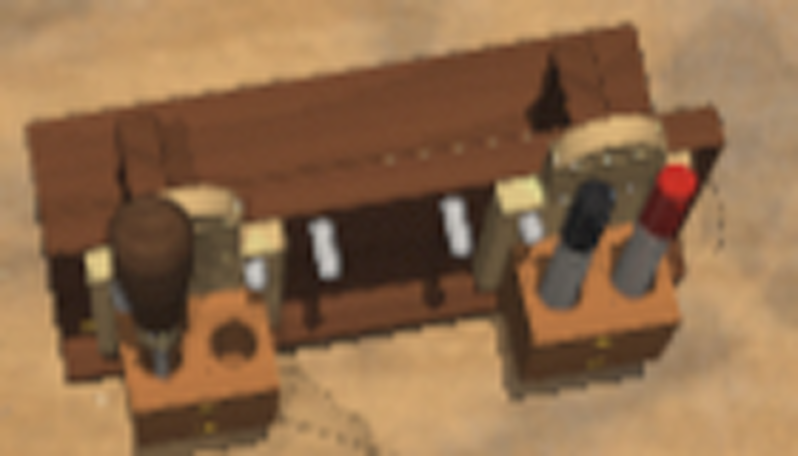

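View pics/s2.png

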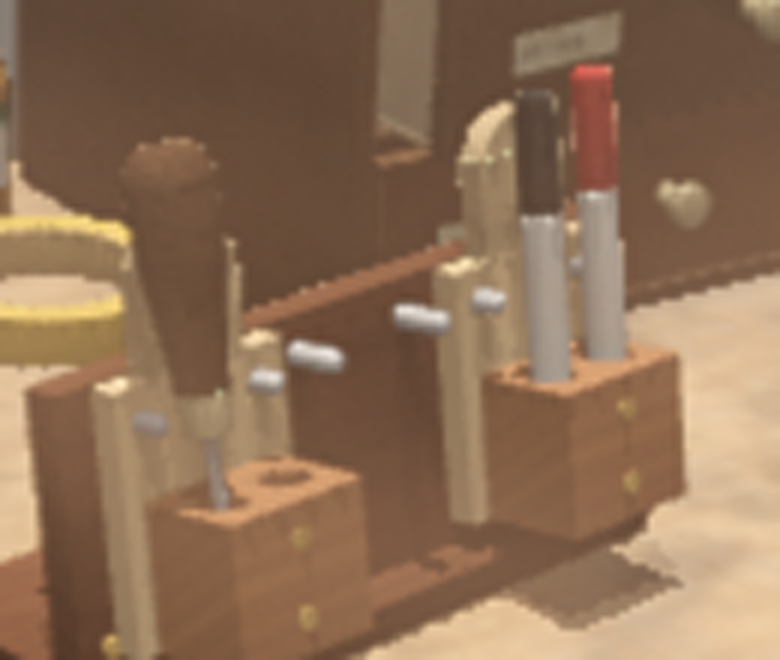

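```bash
cat > board.py <<'E'
from h import *
from scipy.optimize import least_squares
dt=snapshot("top"); ds=snapshot("scene")
T={(0,22,90):(320,222),(-18.2,22,93.2):(330,276),(0,-22,90):(453,200),(-18.2,-22,93.2):(463,252)}
S={(0,22,90):(290,351),(-18.2,22,93.2):(343,360),(0,-22,90):(395,314),(-18.2,-22,93.2):(448,322),(2.3,113,103):(32,392)}
def W(p,X):
    c,s=np.cos(p[2]),np.sin(p[2]); X=np.array(X)/1000.
    return np.c_[p[0]+c*X[:,0]-s*X[:,1],p[1]+s*X[:,0]+c*X[:,1],X[:,2]+(p[3] if len(p)>3 else 0)]
def res(p,w=(1,1)):
    a=(proj(dt,W(p,list(T)))-(np.array(list(T.values()))/5.7+[300,195]))*w[0]
    b=(proj(ds,W(p,list(S)))-(np.array(list(S.values()))/6+[310,170]))*w[1]
    return np.r_[a.ravel(),b.ravel()]
for w in [(1,1),(1,0),(0,1)]:
    r=least_squares(res,[0.55,0.0,.1],args=(w,)); print(r.x, np.abs(r.fun).max())
    if w==(1,1): print(r.fun.reshape(-1,2).round(1)); P=r.x
print(W(P,[(-4.9,22,90.9),(-4.9,-22,90.9),(0,0,0)]))
E
python3 board.py
```

```text
[ 0.56322139 -0.05148627  0.1315375 ] 1.8490552951820973
[[-0.2 -0.5]
 [-0.4 -0.8]
 [-0.4  0.2]
 [-0.4  0.3]
 [ 0.4  0.1]
 [-1.4  0.3]
 [ 1.1  0.2]
 [-0.6  0.5]
 [ 1.8 -0.8]]
[ 0.56278766 -0.05179006  0.16456654] 0.2537515004603961
[ 0.56329656 -0.05105672  0.12651192] 1.6823181091967854
[[ 0.55547823 -0.03031899  0.0909    ]
 [ 0.56124921 -0.0739389   0.0909    ]
 [ 0.56322139 -0.05148627  0.        ]]
```

Call:
play_rows(
  series=[
    [0.001, -0.338, 0.407, 100.7],
    [0.001, -0.338, 0.407, 100.7],
    [0.001, -0.338, 0.407, 100.7],
    [0.001, -0.338, 0.407, 100.7],
    [0.001, -0.338, 0.407, 100.7],
    [0.001, -0.338, 0.407, 100.7],
    [0.001, -0.338, 0.407, 100.7],
    [0.001, -0.338, 0.407, 100.7],
    [0.001, -0.338, 0.407, 100.7],
    [0.001, -0.338, 0.407, 100.7],
    [0.001, -0.338, 0.407, 100.7],
    [0.081, -0.338, 0.407, 100.7],
    [0.141, -0.338, 0.407, 100.7],
    [0.161, -0.338, 0.407, 100.7],
    [0.161, -0.338, 0.407, 100.7],
    [0.161, -0.338, 0.407, 100.7],
  ],
  claw=62,
  force=40,
)

```text
t: 2.15
tcp_pos: [0.46, 0.1884, 0.0692]
tool_rot: [-0.591, -0.388, 0.593, -0.386]
force: [0.2, 1.3, 0.1]
finger_gap: 0.613
```

Run:
```python
from h import *
st()
d=snapshot("wrist"); cv2.imwrite("pics/w1.png",d["image"])
go([.4611,.1885,.004],-23.6)
d=snapshot("scene"); crop(d,200,200,200,160,4,"s3.png")
```

```text
t 2.15 tcp [0.46   0.1884 0.0692] F [0.19 1.33 0.05] gap 0.613
[[-3.900e-03  9.161e-01 -4.010e-01]
 [-7.000e-04 -4.010e-01 -9.161e-01]
 [-1.000e+00 -3.300e-03  2.200e-03]]
row [ 0.0669 -0.0003  0.0004] spin -0.03
```

View pics/w1.png

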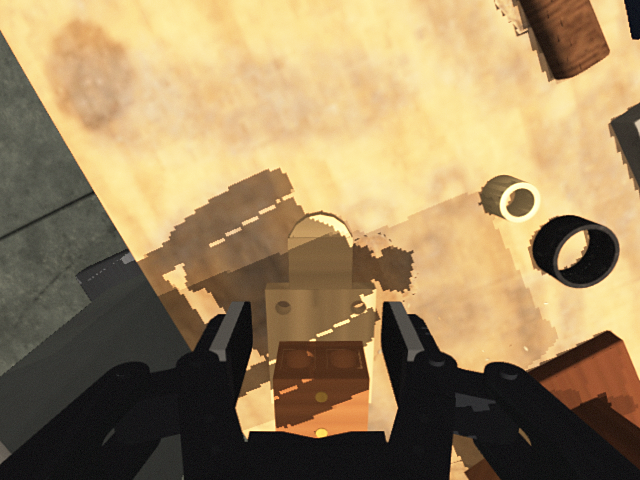

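View pics/s3.png

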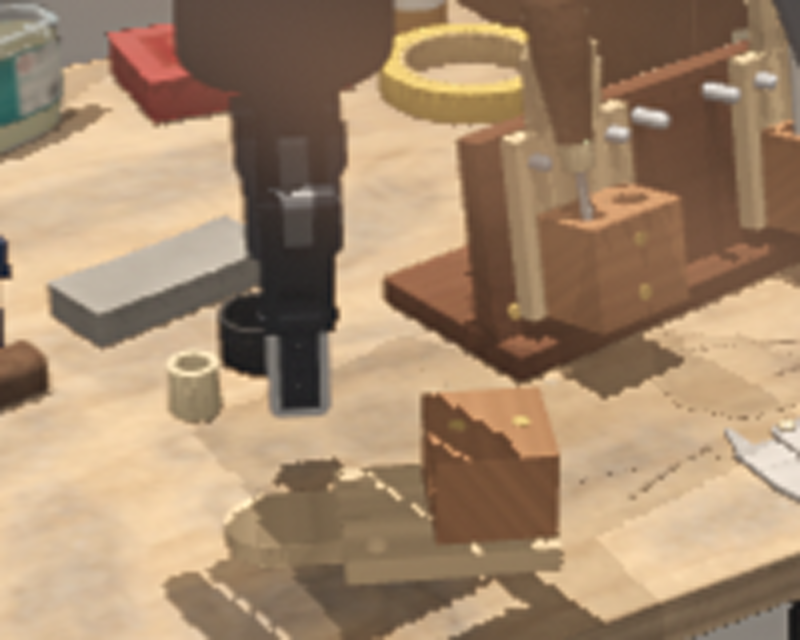

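Call:
play_rows(
  series=[
    [0.03, 0, 0, 0],
    [0.05, 0, 0, 0],
    [0.062, 0, 0, 0],
    [0.065, 0, 0, 0],
    [0.065, 0, 0, 0],
    [0.065, 0, 0, 0],
  ],
)

```text
t: 2.85
tcp_pos: [0.4635, 0.1892, 0.0082]
tool_rot: [0.594, 0.386, -0.59, 0.388]
force: [0.0, -0.3, 0.4]
finger_gap: 0.618
```

Call:
play_rows(
  series=[
    [0, 0, 0, 0],
    [0, 0, 0, 0],
    [0, 0, 0, 0],
    [0, 0, 0, 0],
    [0, 0, 0, 0],
    [0, 0, 0, 0],
    [0, 0, 0, 0],
  ],
  claw=20,
  force=40,
)

```text
t: 3.55
tcp_pos: [0.4623, 0.1898, 0.0102]
tool_rot: [0.594, 0.387, -0.59, 0.387]
force: [-4.5, 3.0, 16.7]
finger_gap: 0.198
```

Run:
```python
from h import *
st()
d=snapshot("wrist"); cv2.imwrite("pics/w2.png",d["image"])
d=snapshot("scene"); crop(d,200,200,200,160,4,"s4.png")
```

```text
t 3.55 tcp [0.4623 0.1898 0.0102] F [-4.51  3.04 16.67] gap 0.198
[[ 0.0047  0.9161 -0.401 ]
 [ 0.0016 -0.401  -0.9161]
 [-1.      0.0036 -0.0033]]
```

View pics/w2.png

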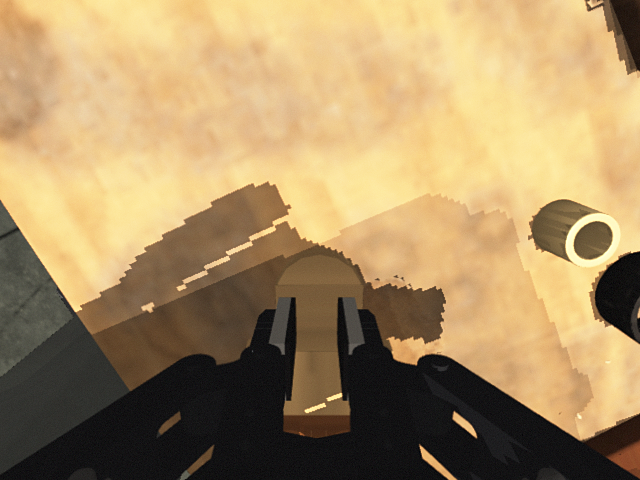

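View pics/s4.png

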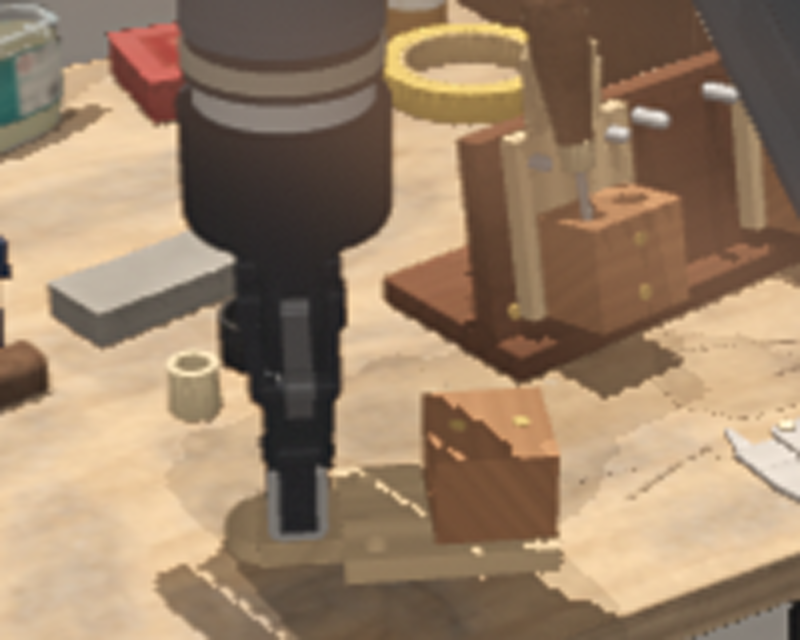

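Call:
play_rows(
  series=[
    [0, 0, 0, 0],
    [0, 0, 0, 0],
    [0, 0, 0, 0],
    [0, 0, 0, 0],
    [0, 0, 0, 0],
  ],
  claw=52,
)

```text
t: 4.15
tcp_pos: [0.4622, 0.1897, 0.01]
tool_rot: [0.593, 0.387, -0.59, 0.387]
force: [-0.6, -0.2, -0.3]
finger_gap: 0.519
```

Run:
```python
from h import *
st();go([.4611,.1885,-.001],-23.6)
```

```text
t 4.15 tcp [0.4622 0.1897 0.01  ] F [-0.56 -0.18 -0.26] gap 0.519
[[ 0.0042  0.916  -0.4011]
 [ 0.0015 -0.4011 -0.916 ]
 [-1.      0.0032 -0.0031]]
row [ 0.011  -0.0006  0.0016] spin -0.05
```

Call:
play_rows(
  series=[
    [0.006, 0, 0.001, 0],
    [0.011, -0.001, 0.001, 0],
    [0.011, -0.001, 0.001, 0],
    [0.011, -0.001, 0.001, 0],
  ],
)

```text
t: 4.55
tcp_pos: [0.4606, 0.1891, -0.0015]
tool_rot: [0.593, 0.387, -0.591, 0.387]
force: [-0.2, -0.4, -0.5]
finger_gap: 0.516
```

No bench contact; close now.

Call:
play_rows(
  series=[
    [0, 0, 0, 0],
    [0, 0, 0, 0],
    [0, 0, 0, 0],
    [0, 0, 0, 0],
    [0, 0, 0, 0],
  ],
  claw=20,
  force=30,
)

```text
t: 5.05
tcp_pos: [0.4604, 0.1892, -0.0008]
tool_rot: [0.593, 0.387, -0.591, 0.387]
force: [-0.2, -0.1, 6.4]
finger_gap: 0.416
```

Run:
```python
from h import *
st()
d=snapshot("wrist"); cv2.imwrite("pics/w3.png",d["image"])
```

```text
t 5.05 tcp [ 0.4604  0.1892 -0.0008] F [-0.22 -0.11  6.35] gap 0.416
[[ 0.0031  0.9161 -0.401 ]
 [ 0.0014 -0.401  -0.9161]
 [-1.      0.0022 -0.0025]]
```

View pics/w3.png

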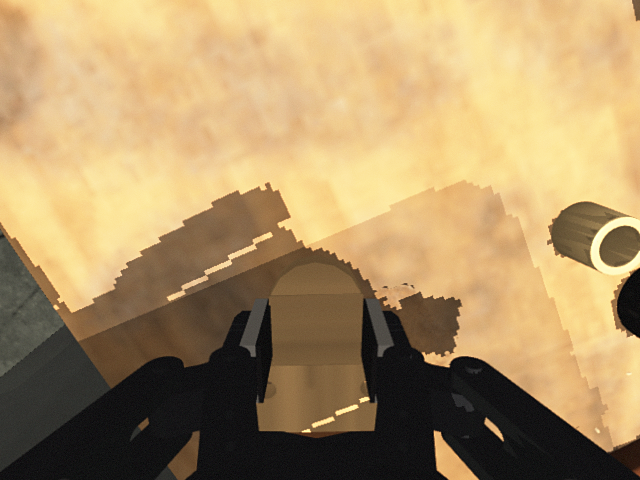

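Call:
play_rows(
  series=[
    [-0.008, 0, 0.001, 0],
    [-0.0167, 0, 0.0023, 0],
    [-0.025, 0, 0.0045, 0],
    [-0.0327, 0, 0.0075, 0],
    [-0.0403, 0, 0.0112, 0],
    [-0.0475, 0, 0.0154, 0],
    [-0.0543, 0, 0.0204, 0],
    [-0.0608, 0, 0.0258, 0],
    [-0.0608, 0, 0.0258, 0],
    [-0.0608, 0, 0.0258, 0],
  ],
  force=20,
)

```text
t: 6.1
tcp_pos: [0.4499, 0.1653, 0.0601]
tool_rot: [0.593, 0.387, -0.591, 0.387]
force: [0.3, 0.2, -2.6]
finger_gap: 0.411
```

Run:
```python
from h import *
st()
d=snapshot("scene"); crop(d,200,180,200,160,4,"s5.png")
```

```text
t 6.1 tcp [0.4499 0.1653 0.0601] F [ 0.3   0.19 -2.57] gap 0.411
[[ 0.0033  0.9158 -0.4016]
 [ 0.0015 -0.4016 -0.9158]
 [-1.      0.0025 -0.0027]]
```

View pics/s5.png

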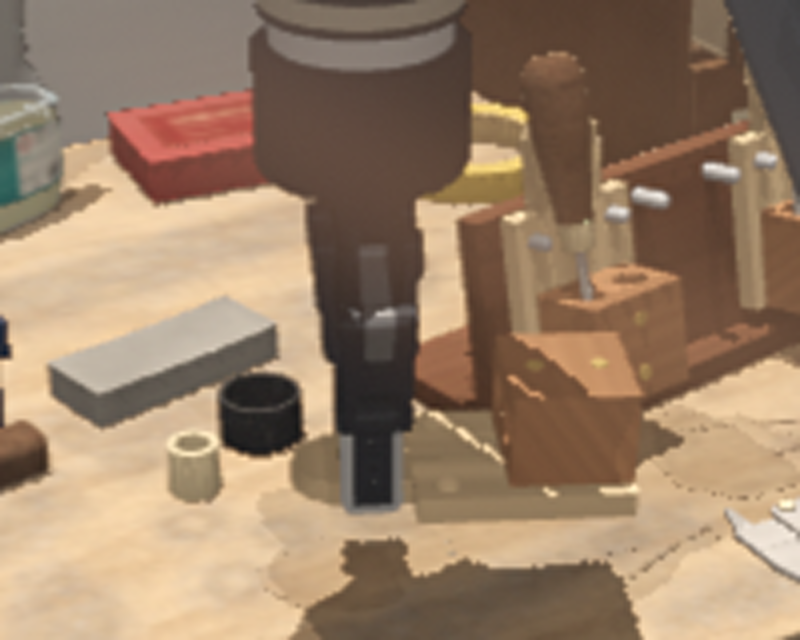

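Call:
play_rows(
  series=[
    [0.01, 0, -0.005, 0],
    [0.025, 0, -0.012, 0],
    [0.04, 0, -0.02, 0],
    [0.052, 0, -0.0258, 0],
    [0.058, 0, -0.0258, 0],
    [0.0605, 0, -0.0258, 0],
    [0.0605, 0, -0.0258, 0],
  ],
)

```text
t: 6.85
tcp_pos: [0.4606, 0.1894, -0.0003]
tool_rot: [0.593, 0.387, -0.59, 0.387]
force: [-0.0, 1.3, 1.1]
finger_gap: 0.414
```

Call:
play_rows(
  series=[
    [0, 0, 0, 0],
    [0, 0, 0, 0],
    [0, 0, 0, 0],
    [-0.003, 0, -0.018, 0],
    [-0.003, 0, -0.018, 0],
    [-0.003, 0, -0.018, 0],
  ],
  claw=50,
)

```text
t: 7.45
tcp_pos: [0.4677, 0.2058, 0.0028]
tool_rot: [0.593, 0.387, -0.59, 0.387]
force: [0.3, -0.9, -0.2]
finger_gap: 0.5
```

Run:
```python
from h import *
st()
d=snapshot("wrist"); cv2.imwrite("pics/w4.png",d["image"])
d=snapshot("scene"); crop(d,200,200,200,160,4,"s6.png")
```

```text
t 7.45 tcp [0.4677 0.2058 0.0028] F [ 0.32 -0.88 -0.22] gap 0.5
[[ 0.0038  0.9162 -0.4006]
 [ 0.0016 -0.4006 -0.9162]
 [-1.      0.0028 -0.003 ]]
```

View pics/w4.png

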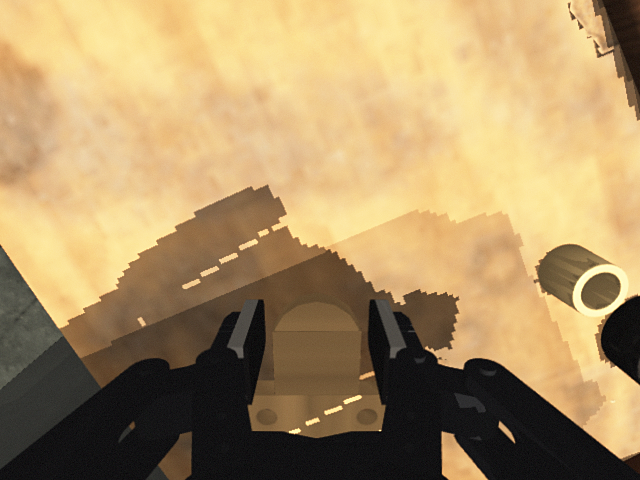

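View pics/s6.png

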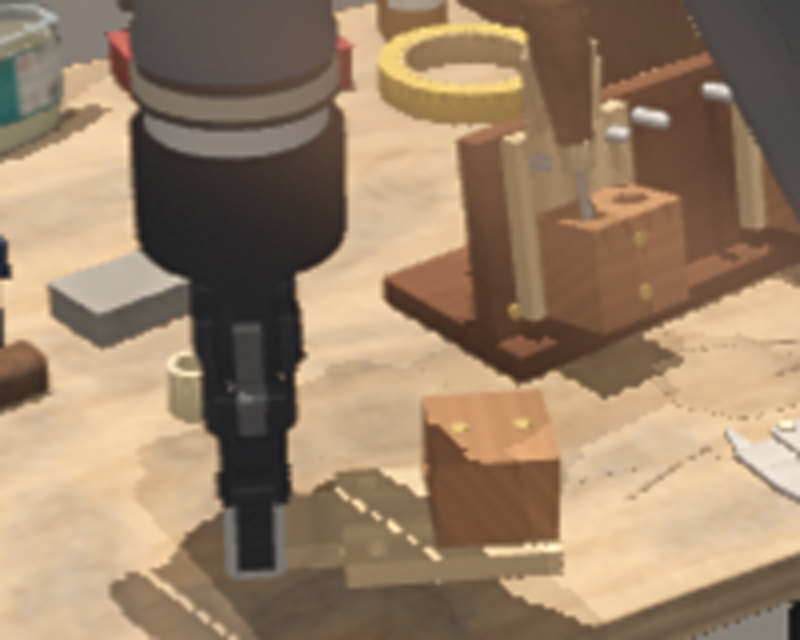

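Call:
play_rows(
  series=[
    [0, 0, 0, 0],
    [0, 0, 0, 0],
    [0, 0, 0, 0],
    [0, 0, 0, 0],
    [-0.009, 0, 0.001, 0],
    [-0.018, 0, 0.0028, 0],
    [-0.027, 0, 0.0055, 0],
    [-0.036, 0, 0.0088, 0],
    [-0.036, 0, 0.0088, 0],
  ],
  claw=30,
  force=20,
)

```text
t: 8.45
tcp_pos: [0.4637, 0.1971, 0.04]
tool_rot: [0.594, 0.386, -0.59, 0.387]
force: [-0.6, 0.1, -2.0]
finger_gap: 0.41
```

Run:
```python
from h import *
st()
d=snapshot("scene"); crop(d,200,180,200,160,4,"s7.png")
```

```text
t 8.45 tcp [0.4637 0.1971 0.04  ] F [-0.61  0.05 -1.96] gap 0.41
[[ 0.004   0.9157 -0.4019]
 [ 0.0017 -0.4019 -0.9157]
 [-1.      0.003  -0.0032]]
```

View pics/s7.png

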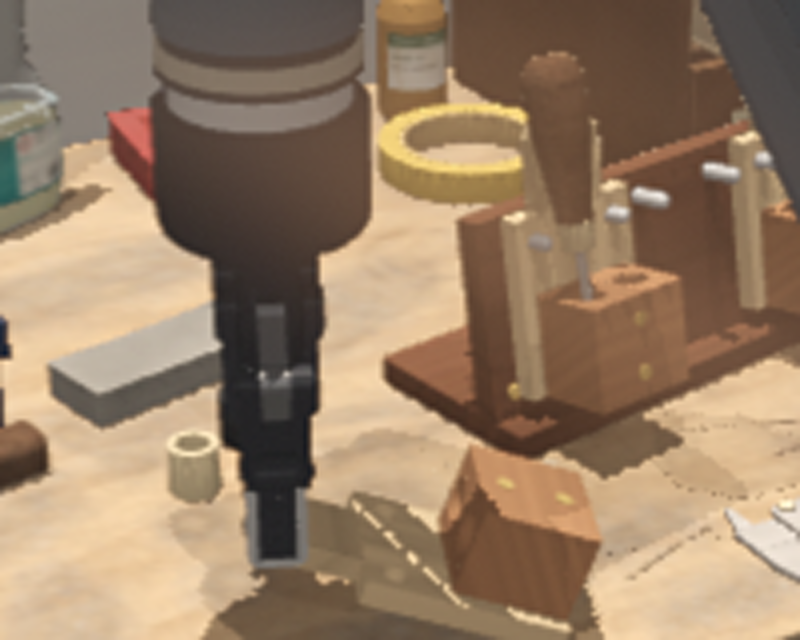

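Call:
play_rows(
  series=[
    [-0.008, 0, 0.004, 0],
    [-0.0163, 0, 0.0089, 0],
    [-0.0235, 0, 0.0145, 0],
    [-0.0307, 0, 0.0205, 0],
    [-0.037, 0, 0.027, 0],
    [-0.0429, 0, 0.0344, 0],
    [-0.048, 0, 0.042, 0],
    [-0.0525, 0, 0.0503, 0],
    [-0.0525, 0, 0.0503, 0],
  ],
)

```text
t: 9.4
tcp_pos: [0.4435, 0.1503, 0.0926]
tool_rot: [0.594, 0.386, -0.59, 0.387]
force: [1.6, 1.7, 1.1]
finger_gap: 0.41
```

Run:
```python
from h import *
st()
d=snapshot("scene"); crop(d,200,180,200,160,4,"s8.png")
```

```text
t 9.4 tcp [0.4435 0.1503 0.0926] F [1.64 1.74 1.12] gap 0.41
[[ 0.0052  0.9151 -0.4031]
 [ 0.002  -0.4031 -0.9151]
 [-1.      0.0039 -0.0039]]
```

View pics/s8.png

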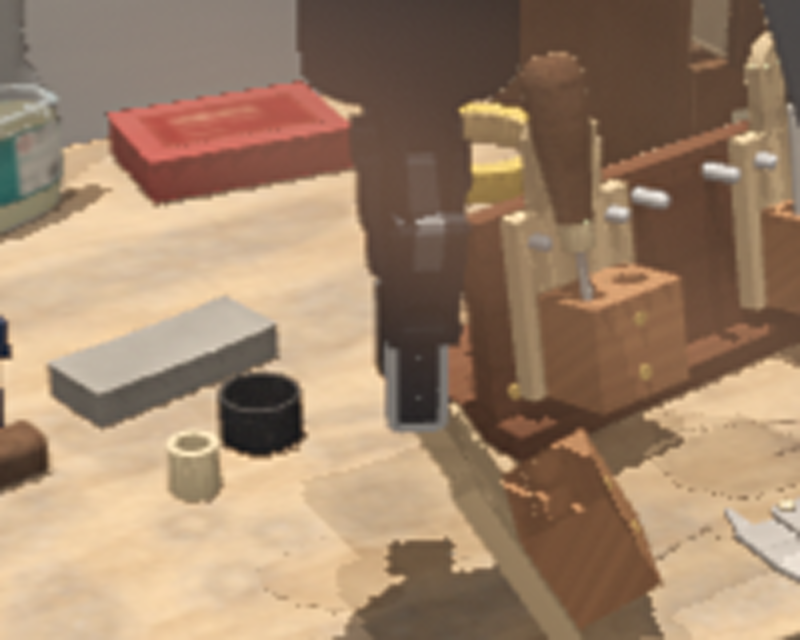

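Call:
play_rows(
  series=[
    [-0.0037, 0, 0.0085, 0],
    [-0.0067, 0, 0.0172, 0],
    [-0.009, 0, 0.0262, 0],
    [-0.0103, 0, 0.0354, 0],
    [-0.0108, 0, 0.0445, 0],
    [-0.0107, 0, 0.053, 0],
    [-0.0107, 0, 0.053, 0],
    [-0.0107, 0, 0.053, 0],
  ],
)

```text
t: 10.25
tcp_pos: [0.4224, 0.1012, 0.1038]
tool_rot: [0.595, 0.385, -0.59, 0.387]
force: [-0.3, 1.5, 11.6]
finger_gap: 0.413
```

Run:
```python
from h import *
st()
d=snapshot("scene"); crop(d,220,180,200,160,4,"s9.png")
```

```text
t 10.25 tcp [0.4224 0.1012 0.1038] F [-0.31  1.48 11.63] gap 0.413
[[ 0.0064  0.9149 -0.4036]
 [ 0.0017 -0.4037 -0.9149]
 [-1.      0.0052 -0.0042]]
```

View pics/s9.png

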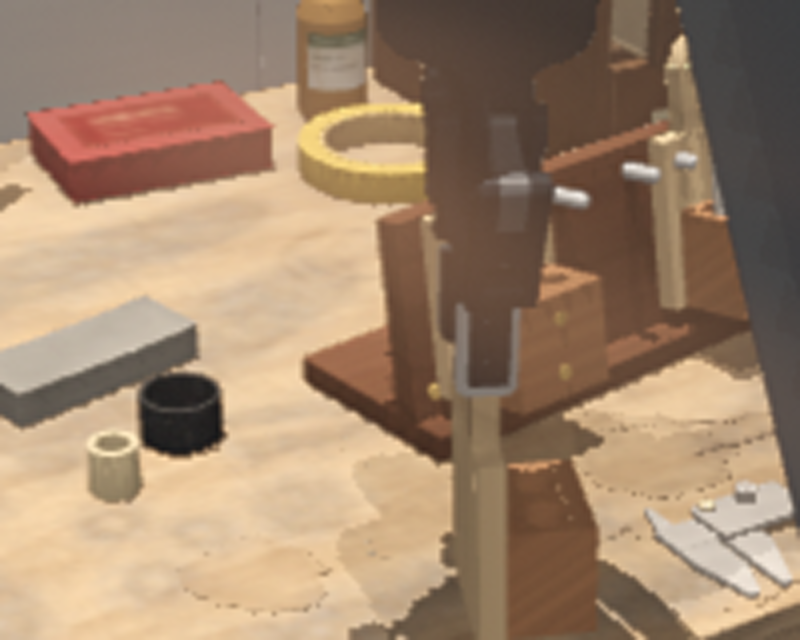

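Call:
play_rows(
  series=[
    [-0.001, 0, 0, 0],
    [-0.001, 0, 0, 0],
    [-0.001, 0, 0, 0],
    [-0.001, 0, 0, 0],
    [-0.001, 0, 0, 0],
    [-0.001, 0, 0, 0],
    [-0.001, 0, 0, 0],
  ],
  claw=55,
)

```text
t: 11.0
tcp_pos: [0.4223, 0.1014, 0.1047]
tool_rot: [0.594, 0.386, -0.59, 0.387]
force: [-0.5, -0.1, -0.1]
finger_gap: 0.553
```

Run:
```python
from h import *
st()
d=snapshot("scene"); crop(d,250,200,160,150,4.2,"s10.png")
d=snapshot("wrist"); cv2.imwrite("pics/w5.png",d["image"])
d=snapshot("top"); crop(d,240,220,110,90,6,"t3.png")
```

```text
t 11.0 tcp [0.4223 0.1014 0.1047] F [-0.51 -0.08 -0.06] gap 0.553
[[ 0.0061  0.915  -0.4033]
 [ 0.0017 -0.4033 -0.915 ]
 [-1.      0.0049 -0.0041]]
```

View pics/s10.png

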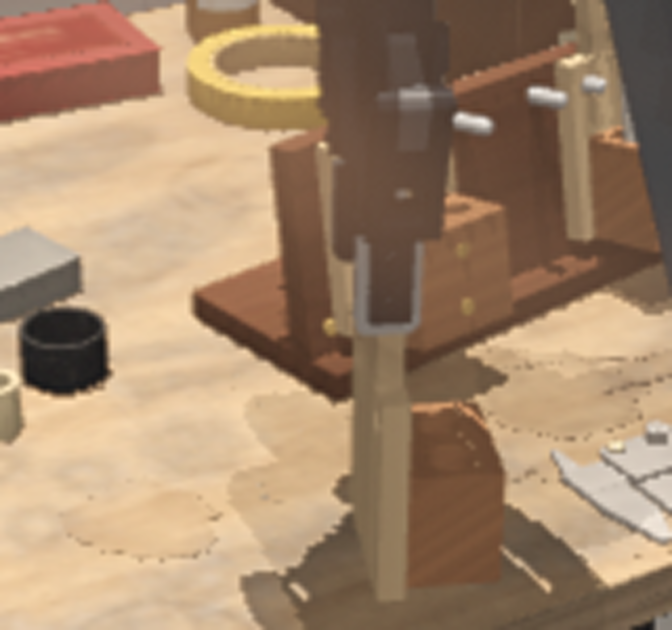

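View pics/w5.png

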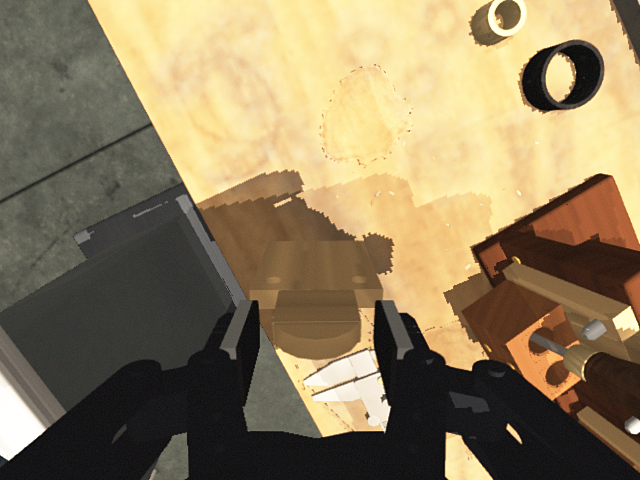

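View pics/t3.png

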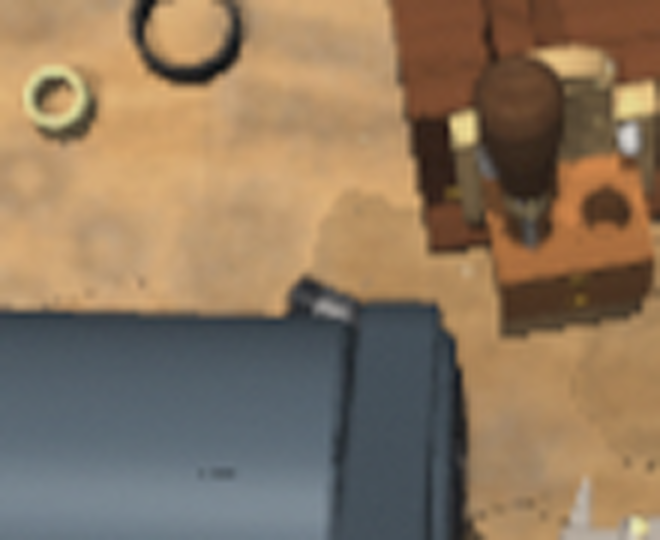

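Call:
play_rows(
  series=[
    [0.004, 0, 0, 0],
    [0.007, 0, 0, 0],
    [0.007, 0, 0, 0],
    [0.007, 0, 0, 0],
  ],
)

```text
t: 11.55
tcp_pos: [0.4223, 0.1014, 0.0976]
tool_rot: [0.594, 0.386, -0.59, 0.387]
force: [0.4, -0.5, -0.1]
finger_gap: 0.552
```

Call:
play_rows(
  series=[
    [0, 0, 0, 0],
    [0, 0, 0, 0],
    [0, 0, 0, 0],
    [0, 0, 0, 0],
    [0, 0, 0, 0],
  ],
  claw=20,
  force=20,
)

```text
t: 12.05
tcp_pos: [0.4224, 0.1013, 0.0977]
tool_rot: [0.594, 0.386, -0.59, 0.387]
force: [-0.3, -0.4, 1.6]
finger_gap: 0.418
```

Call:
play_rows(
  series=[
    [0.0005, 0, -0.003, 0],
    [0.0005, 0, -0.006, 0],
    [0.0005, 0, -0.009, 0],
    [0.0007, 0, -0.012, 0],
    [0.001, 0, -0.015, 0],
    [0.001, 0, -0.018, 0],
    [0.001, 0, -0.018, 0],
    [0.001, 0, -0.018, 0],
  ],
)

```text
t: 12.85
tcp_pos: [0.4296, 0.1179, 0.0966]
tool_rot: [0.594, 0.386, -0.59, 0.387]
force: [-0.5, -1.5, 1.7]
finger_gap: 0.417
```

Run:
```python
from h import *
st()
d=snapshot("scene"); crop(d,250,200,160,150,4.2,"s11.png")
```

```text
t 12.85 tcp [0.4296 0.1179 0.0966] F [-0.52 -1.54  1.69] gap 0.417
[[ 0.0059  0.9151 -0.4032]
 [ 0.0017 -0.4032 -0.9151]
 [-1.      0.0047 -0.004 ]]
```

View pics/s11.png

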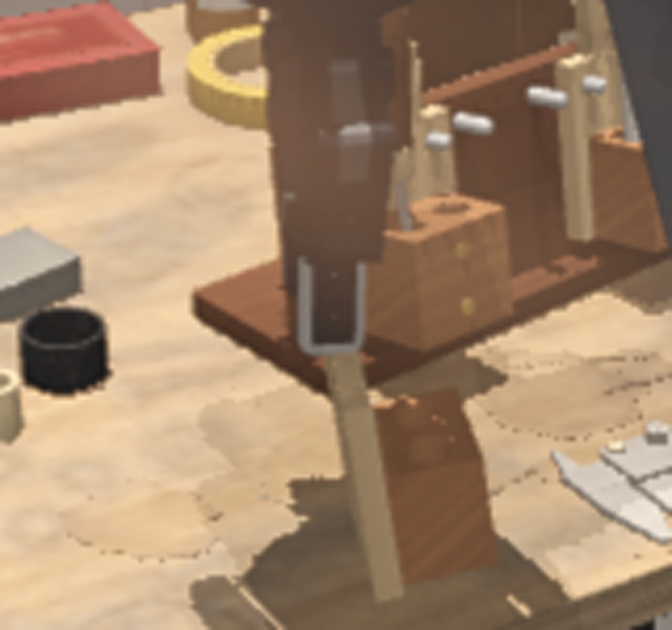

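Call:
play_rows(
  series=[
    [0, 0, 0, 0],
    [0, 0, 0, 0],
    [0, 0, 0, 0],
    [-0.02, 0, 0, 0],
    [-0.05, 0, 0, 0],
    [-0.08, 0, 0, 0],
    [-0.09, 0, 0, 0],
    [-0.09, 0, 0, 0],
  ],
  force=120,
  claw=10,
)

```text
t: 13.7
tcp_pos: [0.4297, 0.1178, 0.1873]
tool_rot: [0.595, 0.385, -0.589, 0.387]
force: [-0.4, -0.5, -2.3]
finger_gap: 0.378
```

Run:
```python
from h import *
st()
d=snapshot("scene"); crop(d,230,130,190,160,4.2,"s12.png")
go([.425,-.06,.187],-82);go([.511,-.059,.17],-82)
```

```text
t 13.7 tcp [0.4297 0.1178 0.1873] F [-0.36 -0.46 -2.27] gap 0.378
[[ 0.0088  0.9149 -0.4035]
 [ 0.0021 -0.4035 -0.915 ]
 [-1.      0.0072 -0.0055]]
row [-0.0011  0.0682  0.1641] spin 58.2
row [0.0164 0.1464 0.1286] spin 58.2
```

View pics/s12.png

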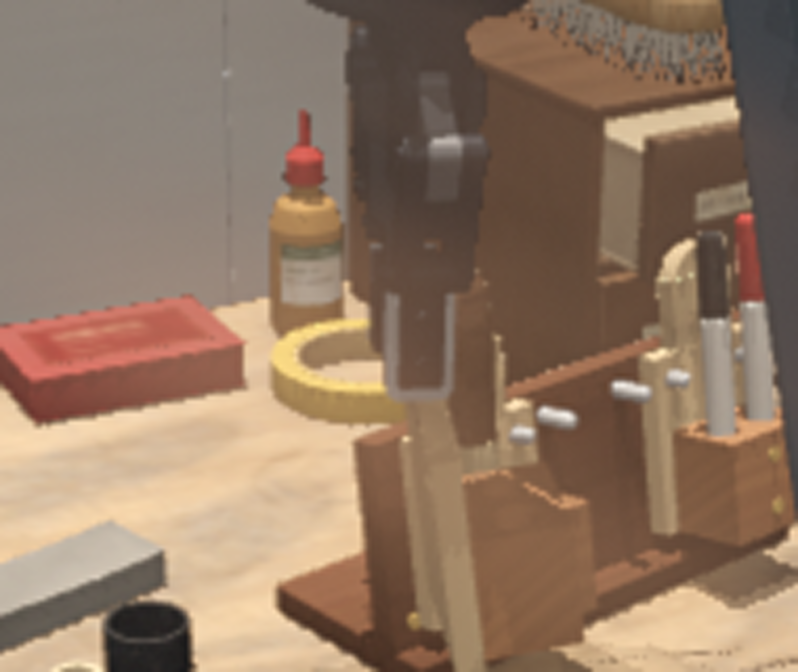

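Call:
play_rows(
  series=[
    [0, 0.01, 0.03, 8],
    [0, 0.025, 0.06, 16],
    [0, 0.04, 0.1, 24],
    [0, 0.055, 0.14, 32],
    [0, 0.068, 0.164, 40],
    [0, 0.068, 0.164, 48],
    [0, 0.068, 0.164, 56],
    [0, 0.068, 0.164, 58.2],
    [0, 0.068, 0.164, 58.2],
    [0, 0.068, 0.164, 58.2],
  ],
  force=70,
)

```text
t: 14.75
tcp_pos: [0.4241, -0.0595, 0.1847]
tool_rot: [0.707, 0.051, -0.704, 0.049]
force: [0.0, 0.1, -2.2]
finger_gap: 0.38
```

Run:
```python
from h import *
st()
d=snapshot("scene"); crop(d,300,130,190,160,4.2,"s13.png")
d=snapshot("wrist"); cv2.imwrite("pics/w6.png",d["image"])
d=snapshot("top"); crop(d,290,170,160,120,5,"t4.png")
```

```text
t 14.75 tcp [ 0.4241 -0.0595  0.1847] F [ 0.03  0.05 -2.19] gap 0.38
[[ 0.0034  0.14   -0.9901]
 [ 0.0031 -0.9901 -0.14  ]
 [-1.     -0.0026 -0.0038]]
```

View pics/s13.png

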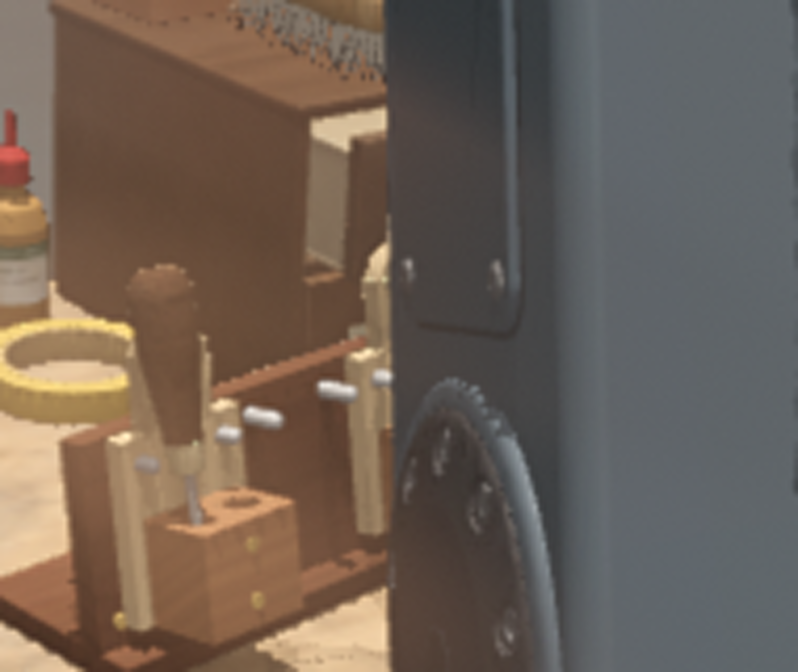

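View pics/w6.png

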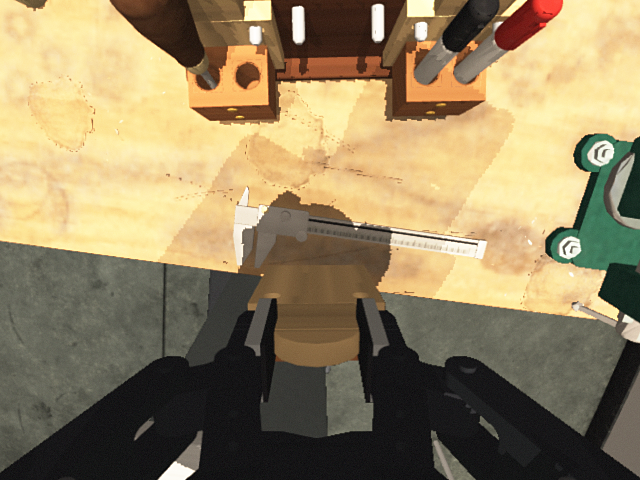

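View pics/t4.png

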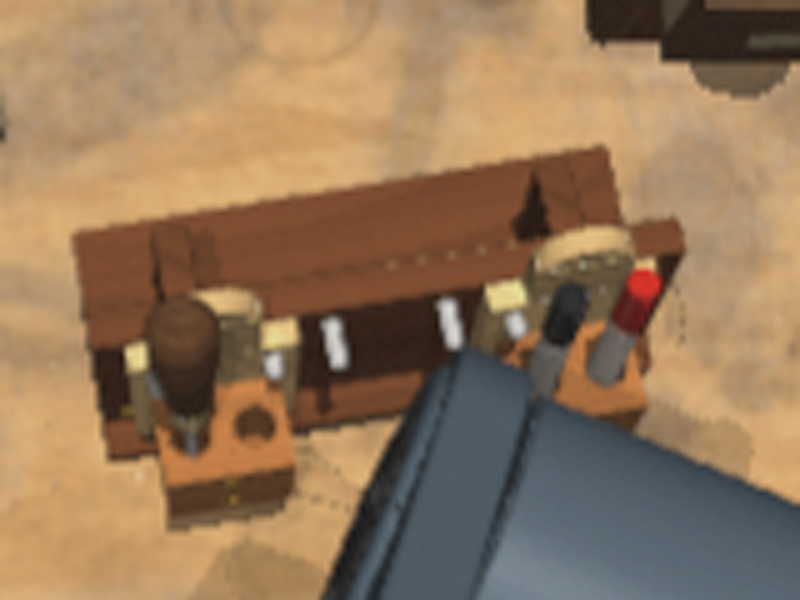

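Run:
```python
from h import *
d=snapshot("wrist"); 
im=d["image"][250:380,235:400]; im=cv2.convertScaleAbs(im,alpha=1.6,beta=0); cv2.imwrite("pics/w7.png",cv2.resize(im,None,fx=4.6,fy=4.6,interpolation=cv2.INTER_CUBIC))
crop(d,240,0,200,130,4,"w8.png")
```

```text
(no output)
```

View pics/w7.png

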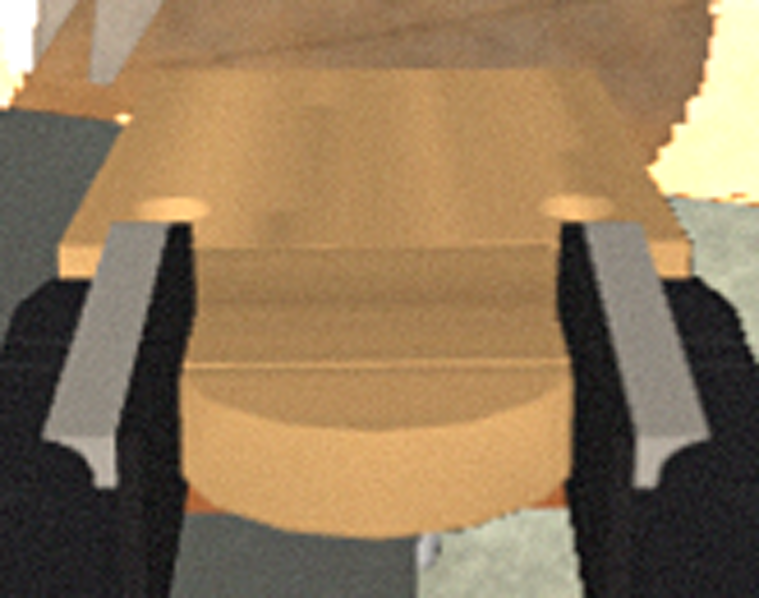

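View pics/w8.png

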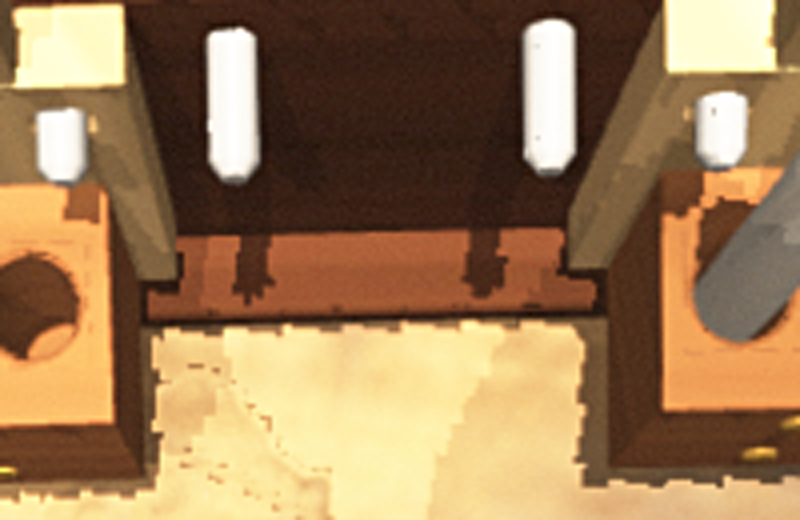

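```bash
cat > rel.py <<'E'
from h import *
from scipy.optimize import least_squares
c,s=np.cos(np.radians(10)),np.sin(np.radians(10))
# hung holder frame -> board: x_h=(s,0,c) y=(0,1,0) z_h=(-c,0,s); hole (28,.,0 rear) at pin base (0,.,90)
def HB(X,y0=0):
    X=np.array(X,float); return np.array([ (X[0]-28)*s - X[2]*c, X[1]+y0, 90+(X[0]-28)*c + X[2]*s])
def W(p,X):
    a,b=np.cos(p[2]),np.sin(p[2]); X=np.array(X)/1000.
    return np.c_[p[0]+a*X[:,0]-b*X[:,1],p[1]+b*X[:,0]+a*X[:,1],X[:,2]]
def fitboard(d,pts,uv,p0=(.563,-.0515,.14),cal=False):
    pts=np.array(pts);uv=np.array(uv,float)
    f=lambda p:(proj(d,W(p,pts)+(np.array([0,0,p[3]]) if len(p)>3 else 0))-uv).ravel()
    r=least_squares(f,list(p0)+([0.] if cal else []),loss="soft_l1"); return r.x,f(r.x).reshape(-1,2)
def fitholder(d,pts,uv):
    ok,rv,tv=cv2.solvePnP(np.array(pts,float)/1000,np.array(uv,float),K(d),np.array(d["dist"]))
    R=np.array(d["R"]);t=np.array(d["t"])
    Rh=R.T@cv2.Rodrigues(rv)[0]; th=R.T@(tv[:,0]-t)
    e=cv2.projectPoints(np.array(pts,float)/1000,rv,tv,K(d),np.array(d["dist"]))[0][:,0]-np.array(uv)
    return Rh,th,e
def report(P,Rh,th):
    a,b=np.cos(P[2]),np.sin(P[2]); B=np.array([[a,-b,0],[b,a,0],[0,0,1]])
    zo=P[3] if len(P)>3 else 0
    tl=np.degrees(np.arctan2(B[:,0]@Rh[:,0],Rh[2,0]));ro=np.degrees(np.arcsin(B[:,1]@Rh[:,0]))
    yw=np.degrees(np.arctan2(Rh[1,1],Rh[0,1]))-90
    print("lean",tl.round(2),"roll(top to +y)",ro.round(2),"holder yaw",yw.round(2),"board yaw",np.degrees(P[2]).round(2))
    for y in (22,-22):
        h=Rh@(np.array([28,y,5])/1000)+th; seat=W(P,[(-4.92,y,90.87)])[0]+[0,0,zo]
        print("hole",h.round(4),"in board axes hole-seat mm",((B.T@(h-seat))*1000).round(1))
E
cat > r1.py <<'E'
from rel import *
d=snapshot("wrist")
H={(28,22,0):(171,208),(28,-22,0):(578,208),(-40,32,0):(138,70),(-40,-32,0):(602,70),(40,32,0):(62,243),(40,-32,0):(690,243),(40,32,10):(60,277),(40,-32,10):(690,277),(66,18,0):(188,366),(66,-18,0):(567,366),(84,0,0):(378,430),(84,0,10):(378,538)}
Rh,th,e=fitholder(d,list(H),np.array(list(H.values()))/4.6+[235,250]); print(e.round(1).tolist())
tip=lambda y:(-18.5*c,y,90+18.5*s)
pts=[(0,22,90),tip(22),(0,-22,90),tip(-22),HB((40,-32,10),68),HB((40,32,10),-68),HB((6,-25,46),68),HB((6,25,46),-68),HB((6,-25,10),68),HB((6,25,10),-68)]
uv=np.array([(231,33),(234,175),(550,25),(549,167),(127,88),(664,72),(112,423),(664,410),(107,185),(664,168)])/4+[240,0]
for cal in (False,True):
    P,e=fitboard(d,pts,uv,cal=cal); print(P.round(4)); print(e.round(1).tolist()); report(P,Rh,th)
st()
E
python3 r1.py
```

```text
[[2.8, 6.7], [-2.9, 6.6], [5.1, -4.4], [-4.6, -4.4], [4.2, 9.2], [-4.8, 9.1], [3.7, -16.6], [-3.7, -16.7], [-0.1, 9.2], [-0.1, 9.0], [0.2, 18.8], [0.3, -27.2]]
[ 0.5629 -0.0521  0.1654]
[[-0.0, 2.2], [0.2, 1.0], [-0.4, 2.1], [0.3, 1.1], [-1.3, -1.8], [1.4, -1.3], [0.0, -0.3], [0.4, -0.5], [-0.8, -0.8], [0.1, -0.2]]
lean -178.9 roll(top to +y) 0.51 holder yaw -172.11 board yaw 9.48
hole [ 0.5867 -0.0599  0.5127] in board axes hole-seat mm [ 27.2 -33.6 421.8]
hole [ 0.5807 -0.0163  0.513 ] in board axes hole-seat mm [ 28.4  54.4 422.2]
[ 0.5631 -0.0521  0.1657 -0.001 ]
[[0.2, 2.4], [0.3, 1.1], [-0.6, 2.3], [0.1, 1.1], [-1.0, -1.6], [1.0, -1.1], [0.3, -0.5], [0.1, -0.7], [-0.5, -0.8], [-0.1, -0.1]]
lean -178.9 roll(top to +y) 0.51 holder yaw -172.11 board yaw 9.49
hole [ 0.5867 -0.0599  0.5127] in board axes hole-seat mm [ 27.  -33.6 422.8]
hole [ 0.5807 -0.0163  0.513 ] in board axes hole-seat mm [ 28.2  54.4 423.2]
t 15.0 tcp [ 0.4248 -0.0596  0.1857] F [-0.26  0.05 -2.15] gap 0.384
[[ 0.0057  0.1397 -0.9902]
 [ 0.0021 -0.9902 -0.1397]
 [-1.     -0.0013 -0.0059]]
```

```bash
python3 - <<'E'
s=open('rel.py').read()
a=s.index("def fitholder");b=s.index("def report")
s=s[:a]+'''def fitholder(d,pts,uv):
    pts=np.array(pts,float)/1000;uv=np.array(uv,float)
    t=manip.sense()["tcp_pos"]; y=.14
    R0=np.array([[np.cos(y)*s,-np.sin(y),-np.cos(y)*c],[np.sin(y)*s,np.cos(y),-np.sin(y)*c],[c,0,s]])
    f=lambda p:(proj(d,pts@(R0@Ro.from_rotvec(p[:3]).as_matrix()).T+p[3:])-uv).ravel()
    r=least_squares(f,np.r_[0,0,0,t-R0@[.062,0,.005]],loss="soft_l1",x_scale=[.1,.1,.1,.01,.01,.01])
    return R0@Ro.from_rotvec(r.x[:3]).as_matrix(),r.x[3:],f(r.x).reshape(-1,2)
'''+s[b:]
open('rel.py','w').write(s)
s=open('r1.py').read().replace("(40,32,10):(60,277),(40,-32,10):(690,277),","")
open('r1.py','w').write(s)
E
python3 r1.py
```

```text
[[0.5, 0.4], [-0.3, 0.4], [3.7, -0.3], [-2.5, -0.3], [0.2, 0.5], [-0.5, 0.5], [-3.5, -5.2], [3.2, -5.3], [0.1, -0.1], [0.0, 2.2]]
[ 0.563  -0.0522  0.1654]
[[0.0, 2.2], [0.2, 1.0], [-0.4, 2.2], [0.3, 1.1], [-1.2, -1.8], [1.3, -1.2], [0.1, -0.4], [0.3, -0.6], [-0.7, -0.8], [0.1, -0.1]]
lean 7.31 roll(top to +y) -0.5 holder yaw 7.94 board yaw 9.48
hole [ 0.4109 -0.0398  0.1532] in board axes hole-seat mm [-143.1   15.2   62.4]
hole [ 0.417  -0.0834  0.153 ] in board axes hole-seat mm [-144.3   15.3   62.1]
[ 0.5632 -0.0522  0.1656 -0.0008]
[[0.2, 2.4], [0.4, 1.1], [-0.6, 2.3], [0.1, 1.1], [-1.0, -1.7], [1.0, -1.1], [0.3, -0.5], [0.1, -0.7], [-0.5, -0.8], [-0.1, -0.1]]
lean 7.31 roll(top to +y) -0.5 holder yaw 7.94 board yaw 9.49
hole [ 0.4109 -0.0398  0.1532] in board axes hole-seat mm [-143.2   15.3   63.2]
hole [ 0.417  -0.0834  0.153 ] in board axes hole-seat mm [-144.4   15.3   63. ]
t 15.05 tcp [ 0.4248 -0.0597  0.1858] F [-0.98  0.01 -1.83] gap 0.379
[[ 0.0059  0.1396 -0.9902]
 [ 0.002  -0.9902 -0.1396]
 [-1.     -0.0011 -0.0061]]
```

```bash
sed -i 's/(66,18,0):(188,366),(66,-18,0):(567,366),//' r1.py; python3 r1.py | grep -A4 lean
python3 - <<'E'
from h import *
s=manip.sense(); a=0.1654
B=np.array([[np.cos(a),-np.sin(a),0],[np.sin(a),np.cos(a),0],[0,0,1]])
go(s["tcp_pos"]+B@[.084,-.0153,0],-80.5)
go(s["tcp_pos"]+B@[.084,-.0153,-.047],-80.5)
E
```

```text
lean 7.72 roll(top to +y) -0.51 holder yaw 7.93 board yaw 9.47
hole [ 0.4118 -0.0397  0.1547] in board axes hole-seat mm [-142.3   15.2   63.8]
hole [ 0.4179 -0.0833  0.1545] in board axes hole-seat mm [-143.5   15.3   63.6]
[ 0.5632 -0.0522  0.1656 -0.0007]
[[0.2, 2.4], [0.4, 1.1], [-0.6, 2.3], [0.1, 1.1], [-1.0, -1.7], [1.0, -1.1], [0.3, -0.5], [0.1, -0.7], [-0.5, -0.8], [-0.1, -0.1]]
lean 7.72 roll(top to +y) -0.51 holder yaw 7.93 board yaw 9.49
hole [ 0.4118 -0.0397  0.1547] in board axes hole-seat mm [-142.4   15.3   64.5]
hole [ 0.4179 -0.0833  0.1545] in board axes hole-seat mm [-143.6   15.3   64.3]
t 15.1 tcp [ 0.4249 -0.0597  0.1859] F [-0.48 -0.04 -2.44] gap 0.379
[[ 0.0061  0.1395 -0.9902]
row [ 0.0005  0.0132 -0.0844] spin -1.48
row [ 0.0475  0.0132 -0.0841] spin -1.48
```

Call:
play_rows(
  series=[
    [0, 0.013, -0.03, -1.5],
    [0, 0.013, -0.06, -1.5],
    [0, 0.013, -0.08, -1.5],
    [0.01, 0.013, -0.084, -1.5],
    [0.025, 0.013, -0.084, -1.5],
    [0.04, 0.013, -0.084, -1.5],
    [0.0475, 0.013, -0.084, -1.5],
    [0.0475, 0.013, -0.084, -1.5],
    [0.0475, 0.013, -0.084, -1.5],
  ],
)

```text
t: 16.0
tcp_pos: [0.5097, -0.0608, 0.1389]
tool_rot: [0.707, 0.059, -0.703, 0.058]
force: [0.2, 0.1, -2.1]
finger_gap: 0.378
```

Run:
```python
from h import *
st()
d=snapshot("wrist"); cv2.imwrite("pics/w9.png",d["image"])
im=d["image"][180:340,235:400]; im=cv2.convertScaleAbs(im,alpha=1.6,beta=0); cv2.imwrite("pics/w10.png",cv2.resize(im,None,fx=4.6,fy=4.6,interpolation=cv2.INTER_CUBIC)[:, :])
```

```text
t 16.0 tcp [ 0.5097 -0.0608  0.1389] F [ 0.24  0.1  -2.13] gap 0.378
[[ 0.0055  0.1653 -0.9862]
 [ 0.0021 -0.9862 -0.1653]
 [-1.     -0.0011 -0.0058]]
```

View pics/w9.png

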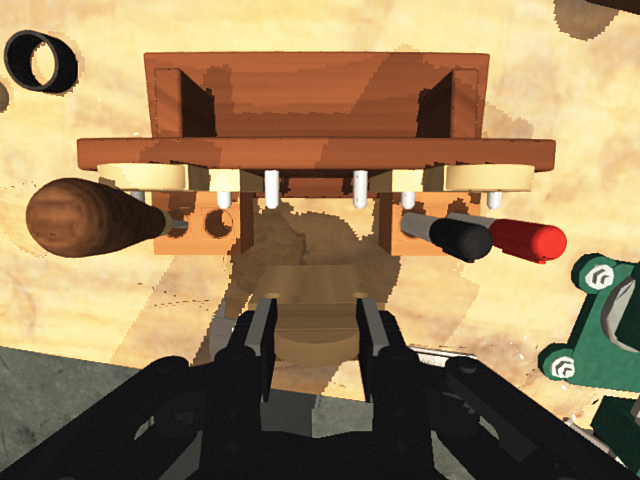

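View pics/w10.png

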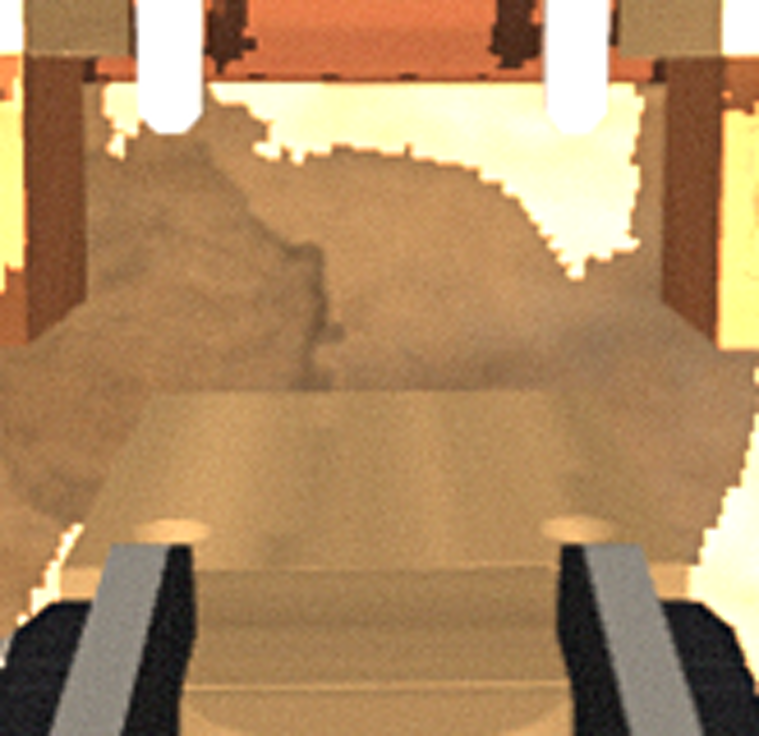

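Run:
```python
from h import *
d=snapshot("wrist"); crop(d,180,130,260,140,3,"w11.png")
```

```text
(no output)
```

View pics/w11.png

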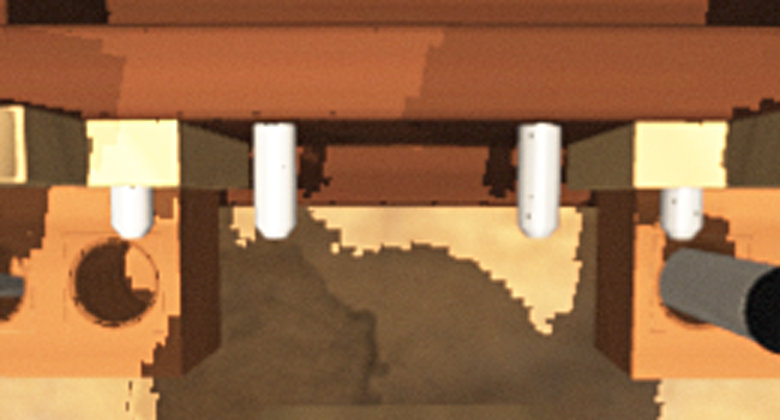

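```bash
cat > r2.py <<'E'
from rel import *
d=snapshot("wrist")
H={(28,22,0):(172,531),(28,-22,0):(579,530),(-40,32,0):(152,392),(-40,-32,0):(592,392),(40,32,0):(62,566),(40,-32,0):(690,566)}
Rh,th,e=fitholder(d,list(H),np.array(list(H.values()))/4.6+[235,180]); print(e.round(1).tolist())
tip=lambda y:(-18.5*c+1.8*s,y,90+18.5*s+1.8*c)
pts=[tip(22),tip(-22),HB((40,-32,10),68),HB((40,32,10),-68),HB((40,-32,0),68),HB((40,32,0),-68),HB((6,-25,46),68),HB((6,25,46),-68)]
uv=np.array([(275,237),(538,237),(179,187),(635,187),(180,119),(635,119),(183,377),(634,377)])/3+[180,130]
for cal in (False,True):
    P,e=fitboard(d,pts,uv,cal=cal); print(P.round(4)); print(e.round(1).tolist()); report(P,Rh,th)
E
python3 r2.py
```

```text
[[0.1, -0.0], [-0.1, 0.1], [0.3, -0.0], [-0.3, -0.0], [-0.2, 0.0], [0.2, -0.1]]
[ 0.5634 -0.0521  0.167 ]
[[-0.2, 0.1], [0.7, -0.0], [-0.8, -0.6], [0.8, -0.8], [-1.6, 0.4], [1.3, 0.3], [-0.8, 0.5], [0.2, 0.4]]
lean 7.6 roll(top to +y) -0.41 holder yaw 9.4 board yaw 9.57
hole [ 0.4968 -0.0414  0.1083] in board axes hole-seat mm [-59.   -0.4  17.4]
hole [ 0.504  -0.0848  0.1079] in board axes hole-seat mm [-59.2  -0.4  17.1]
[ 0.5631 -0.0522  0.1671 -0.0021]
[[0.3, -0.0], [0.2, -0.1], [0.1, -0.5], [-0.0, -0.6], [-0.7, 0.8], [0.4, 0.6], [-0.0, 0.0], [-0.5, -0.1]]
lean 7.6 roll(top to +y) -0.42 holder yaw 9.4 board yaw 9.57
hole [ 0.4968 -0.0414  0.1083] in board axes hole-seat mm [-58.6  -0.4  19.4]
hole [ 0.504  -0.0848  0.1079] in board axes hole-seat mm [-58.8  -0.4  19.1]
```

Call:
play_rows(
  series=[
    [0.005, 0, 0, 0],
    [0.009, 0, 0, 0],
    [0.011, 0, -0.01, 0],
    [0.0125, 0, -0.02, 0],
    [0.0141, 0, -0.0295, 0],
    [0.0141, 0, -0.0295, 0],
    [0.0141, 0, -0.0295, 0],
  ],
)

```text
t: 16.85
tcp_pos: [0.5399, -0.0559, 0.1255]
tool_rot: [0.707, 0.059, -0.702, 0.059]
force: [0.7, 0.3, -3.4]
finger_gap: 0.376
```

Run:
```python
from h import *
st()
d=snapshot("wrist"); cv2.imwrite("pics/w12.png",d["image"])
im=d["image"][210:340,235:400]; im=cv2.convertScaleAbs(im,alpha=1.6,beta=0); cv2.imwrite("pics/w13.png",cv2.resize(im,None,fx=4.6,fy=4.6,interpolation=cv2.INTER_CUBIC)[:, :])
crop(d,180,150,260,140,3,"w14.png")
```

```text
t 16.85 tcp [ 0.5399 -0.0559  0.1255] F [ 0.65  0.27 -3.39] gap 0.376
[[ 6.900e-03  1.660e-01 -9.861e-01]
 [ 1.500e-03 -9.861e-01 -1.660e-01]
 [-1.000e+00 -3.000e-04 -7.100e-03]]
```

View pics/w14.png

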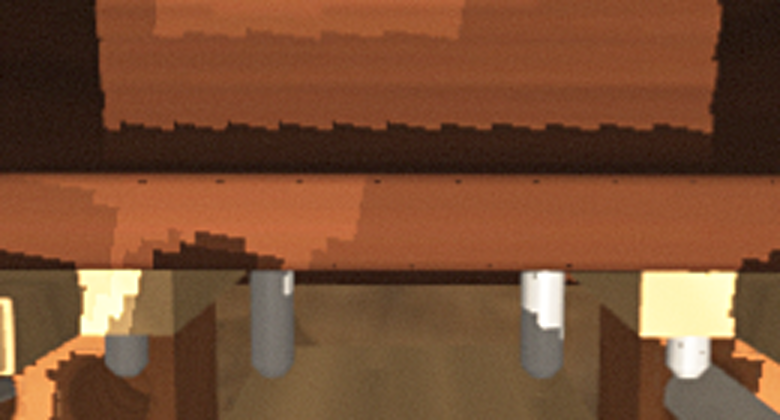

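View pics/w13.png

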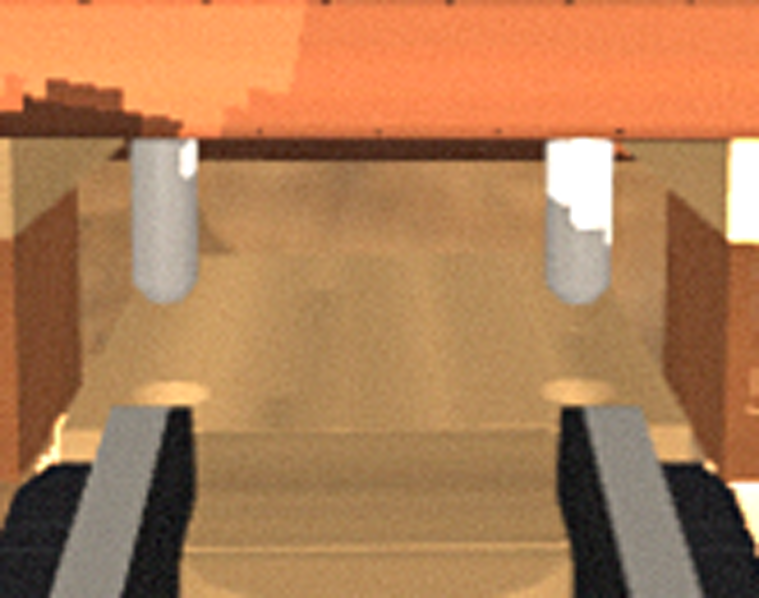

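```bash
sed -e 's/^H=.*/H={(28,22,0):(172,393),(28,-22,0):(579,392),(-40,32,0):(149,253),(-40,-32,0):(594,253),(40,32,0):(64,428),(40,-32,0):(690,428)}/' -e 's/\[235,180\]/[235,210]/' -e 's/^uv=.*/uv=np.array([(272,377),(542,377),(172,335),(641,337),(172,270),(641,270)])\/3+[180,150]/' -e 's/,HB((6,-25,46),68),HB((6,25,46),-68)\]/]/' r2.py > r3.py; python3 r3.py
```

```text
[[0.1, -0.0], [-0.0, 0.1], [0.8, -0.0], [-0.9, -0.0], [-0.4, 0.0], [0.3, -0.1]]
[ 0.5629 -0.0519  0.1651]
[[-0.4, -0.1], [0.2, 0.0], [-0.6, 0.1], [0.7, -0.2], [-1.2, 0.1], [1.3, 0.3]]
lean 7.53 roll(top to +y) -0.52 holder yaw 9.37 board yaw 9.46
hole [ 0.5258 -0.0364  0.0943] in board axes hole-seat mm [-29.1  -0.6   3.4]
hole [ 0.533  -0.0798  0.0939] in board axes hole-seat mm [-29.2  -0.6   3. ]
[ 0.5623 -0.052   0.1651 -0.0018]
[[0.0, -0.3], [-0.2, -0.2], [0.2, 0.1], [-0.1, -0.3], [-0.3, 0.2], [0.5, 0.5]]
lean 7.53 roll(top to +y) -0.52 holder yaw 9.37 board yaw 9.46
hole [ 0.5258 -0.0364  0.0943] in board axes hole-seat mm [-28.5  -0.6   5.2]
hole [ 0.533  -0.0798  0.0939] in board axes hole-seat mm [-28.6  -0.6   4.8]
```

Call:
play_rows(
  series=[
    [0, -0.0005, 0, 0],
    [0.0007, -0.0005, -0.004, 0],
    [0.0014, -0.0005, -0.008, 0],
    [0.0019, -0.0005, -0.012, 0],
    [0.0025, -0.0005, -0.016, 0],
    [0.0025, -0.0005, -0.016, 0],
  ],
)

```text
t: 17.55
tcp_pos: [0.5559, -0.0528, 0.1231]
tool_rot: [0.707, 0.059, -0.702, 0.059]
force: [-0.4, 0.4, -2.8]
finger_gap: 0.383
```

Run:
```python
from h import *
st()
d=snapshot("wrist")
im=d["image"][210:340,235:400]; im=cv2.convertScaleAbs(im,alpha=1.6,beta=0); cv2.imwrite("pics/w15.png",cv2.resize(im,None,fx=4.6,fy=4.6,interpolation=cv2.INTER_CUBIC)[:, :])
```

```text
t 17.55 tcp [ 0.5559 -0.0528  0.1231] F [-0.43  0.36 -2.78] gap 0.383
[[ 7.500e-03  1.658e-01 -9.861e-01]
 [ 1.400e-03 -9.862e-01 -1.658e-01]
 [-1.000e+00 -1.000e-04 -7.600e-03]]
```

View pics/w15.png

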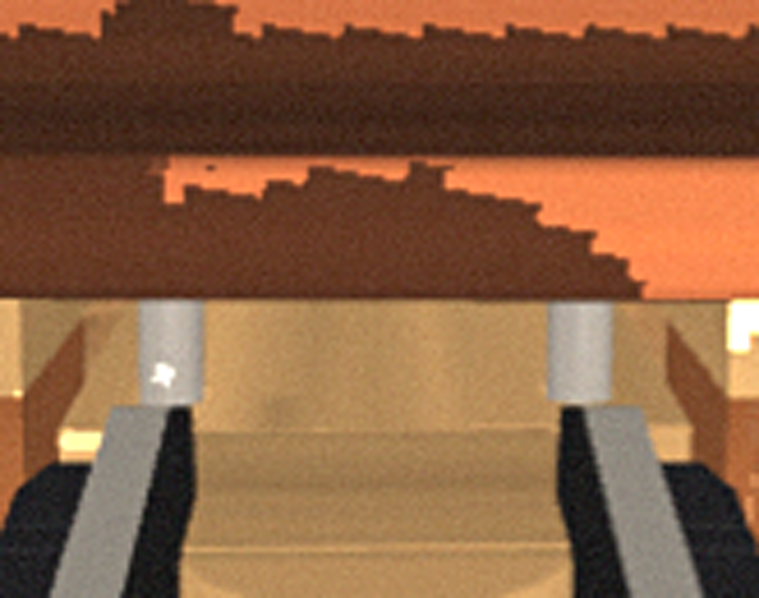

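Call:
play_rows(
  series=[
    [0.0006, 0, -0.003, 0],
    [0.0011, 0, -0.006, 0],
    [0.0016, 0, -0.009, 0],
    [0.002, 0, -0.011, 0],
    [0.0022, 0, -0.013, 0],
    [0.0024, 0, -0.0145, 0],
    [0.0024, 0, -0.0145, 0],
  ],
)

```text
t: 18.3
tcp_pos: [0.5689, -0.0503, 0.1207]
tool_rot: [0.706, 0.059, -0.703, 0.059]
force: [-2.1, -0.2, -1.1]
finger_gap: 0.382
```

Run:
```python
from h import *
st()
d=snapshot("wrist")
im=d["image"][210:340,235:400]; im=cv2.convertScaleAbs(im,alpha=1.6,beta=0); cv2.imwrite("pics/w16.png",cv2.resize(im,None,fx=4.6,fy=4.6,interpolation=cv2.INTER_CUBIC)[:, :])
d=snapshot("scene"); crop(d,310,150,130,110,6,"s14.png")
```

```text
t 18.3 tcp [ 0.5689 -0.0503  0.1207] F [-2.06 -0.2  -1.13] gap 0.382
[[ 4.600e-03  1.661e-01 -9.861e-01]
 [ 1.500e-03 -9.861e-01 -1.661e-01]
 [-1.000e+00 -7.000e-04 -4.800e-03]]
```

View pics/w16.png

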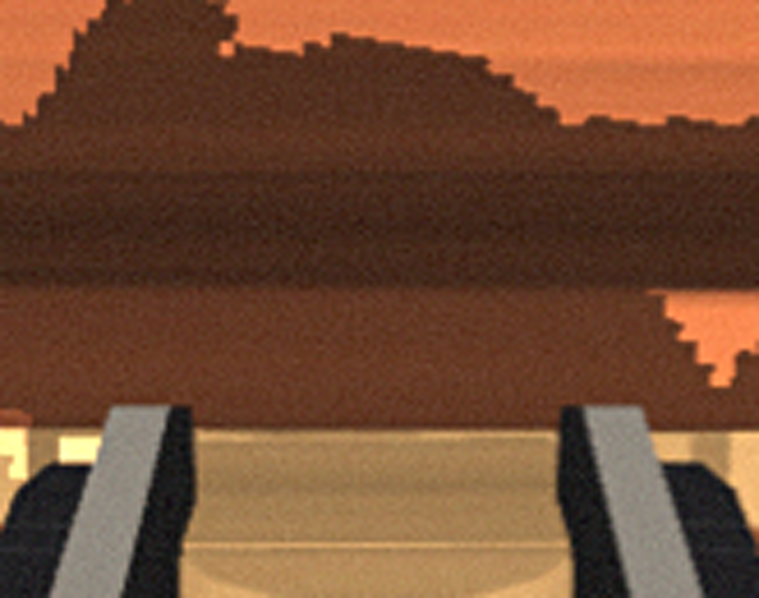

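View pics/s14.png

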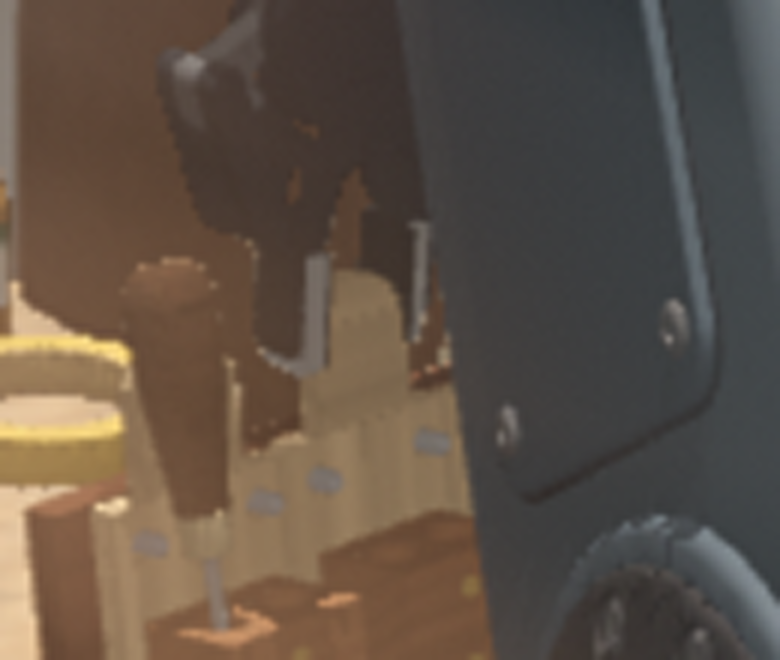

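Call:
play_rows(
  series=[
    [0.0005, 0, -0.0015, 0],
    [0.001, 0, -0.003, 0],
    [0.001, 0, -0.0045, 0],
    [0.001, 0, -0.006, 0],
    [0.001, 0, -0.006, 0],
    [0.001, 0, -0.006, 0],
  ],
)

```text
t: 19.0
tcp_pos: [0.5696, -0.0499, 0.1196]
tool_rot: [-0.702, -0.06, 0.707, -0.059]
force: [-11.7, -4.6, 6.9]
finger_gap: 0.378
```

Run:
```python
from h import *
st()
d=snapshot("wrist")
im=d["image"][210:340,235:400]; im=cv2.convertScaleAbs(im,alpha=1.6,beta=0); cv2.imwrite("pics/w17.png",cv2.resize(im,None,fx=4.6,fy=4.6,interpolation=cv2.INTER_CUBIC)[:, :])
```

```text
t 19.0 tcp [ 0.5696 -0.0499  0.1196] F [-11.72  -4.57   6.88] gap 0.378
[[-0.0066  0.1669 -0.9859]
 [ 0.001  -0.986  -0.1669]
 [-1.     -0.002   0.0064]]
```

View pics/w17.png

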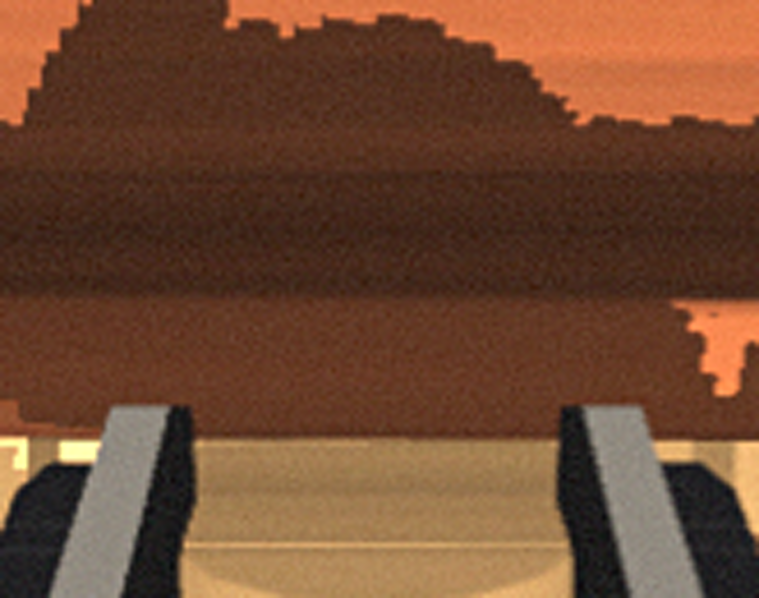

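Call:
play_rows(
  series=[
    [0, 0, 0, 0],
    [0, 0, 0, 0],
    [0, 0, 0, 0],
    [0, 0, 0, 0],
    [0, 0, 0, 0],
  ],
  claw=52,
)

```text
t: 19.55
tcp_pos: [0.5704, -0.0498, 0.1198]
tool_rot: [-0.703, -0.06, 0.706, -0.059]
force: [0.2, 0.8, -0.0]
finger_gap: 0.52
```

Run:
```python
from h import *
st()
d=snapshot("wrist"); cv2.imwrite("pics/w18.png",d["image"])
d=snapshot("scene"); crop(d,310,150,130,110,6,"s15.png")
```

```text
t 19.55 tcp [ 0.5704 -0.0498  0.1198] F [ 0.2   0.78 -0.  ] gap 0.52
[[-5.200e-03  1.671e-01 -9.859e-01]
 [ 9.000e-04 -9.859e-01 -1.671e-01]
 [-1.000e+00 -1.700e-03  5.000e-03]]
```

View pics/w18.png

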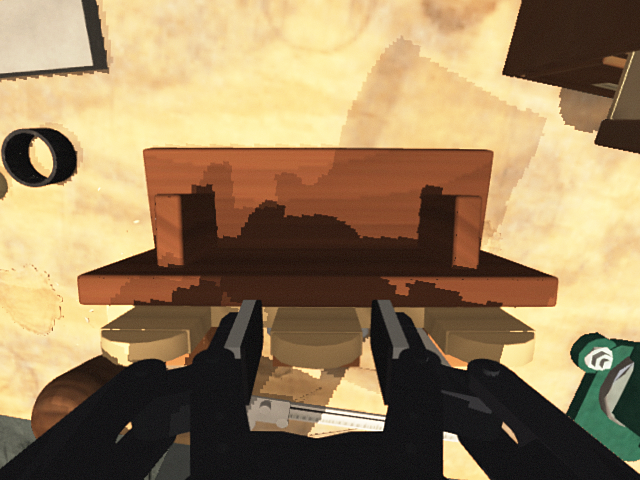

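View pics/s15.png

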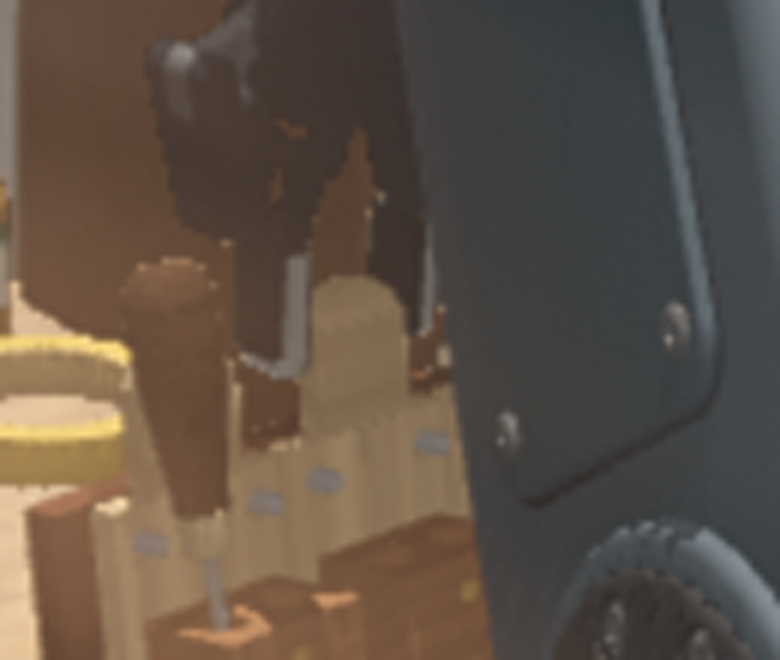

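Call:
play_rows(
  series=[
    [-0.01, 0, 0, 0],
    [-0.025, 0, 0, 0],
    [-0.05, 0, 0, 0],
    [-0.08, 0, 0, 0],
    [-0.11, 0, 0, 0],
    [-0.11, 0, 0.05, 0],
    [-0.11, 0, 0.1, 0],
    [-0.11, 0, 0.1, 0],
    [-0.11, 0, 0.1, 0],
  ],
)

```text
t: 20.55
tcp_pos: [0.4713, -0.0666, 0.231]
tool_rot: [-0.703, -0.059, 0.706, -0.058]
force: [0.4, 0.4, -0.9]
finger_gap: 0.517
```

Run:
```python
from h import *
st()
d=snapshot("wrist"); crop(d,150,0,340,200,2.3,"w19.png")
d=snapshot("top"); crop(d,200,170,260,160,3,"t5.png")
d=snapshot("scene"); crop(d,200,150,260,200,3,"s16.png")
```

```text
t 20.55 tcp [ 0.4713 -0.0666  0.231 ] F [ 0.36  0.38 -0.93] gap 0.517
[[-4.700e-03  1.659e-01 -9.861e-01]
 [ 7.000e-04 -9.861e-01 -1.659e-01]
 [-1.000e+00 -1.500e-03  4.600e-03]]
```

View pics/w19.png

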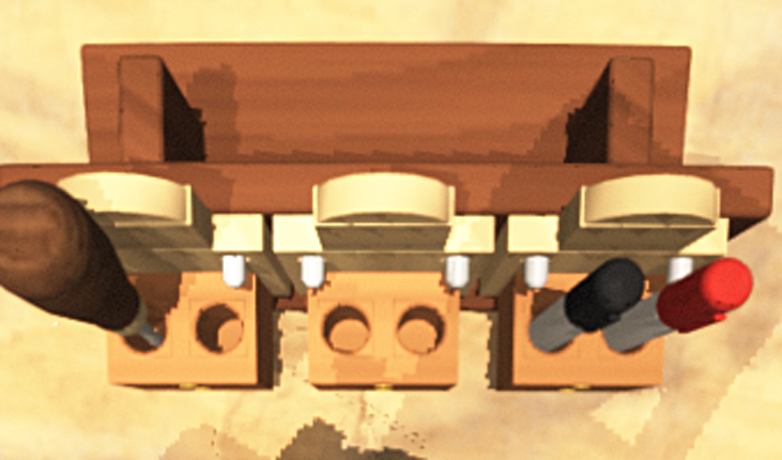

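View pics/t5.png

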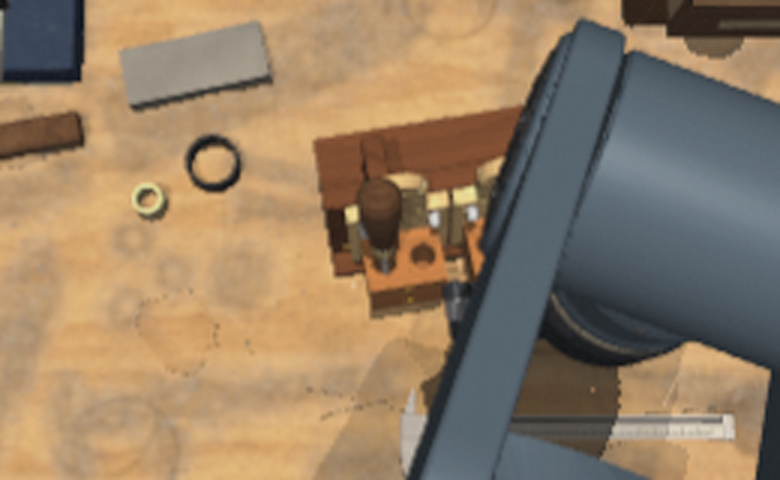

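View pics/s16.png

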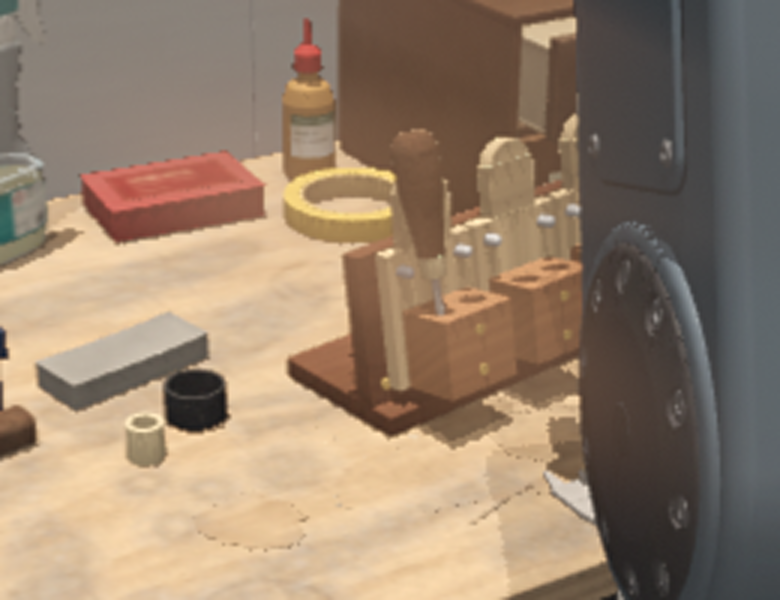

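```bash
python3 -c "
from station import manip
print(manip.sign_off())"
```

```text
the job is handed in; nothing more can be done
None
```

The holder now hangs on the two bare middle pins with its back flat on the board, and I handed the job in at about 20.6 s of the 66 s allowed.

- **Standing it up:** I gripped the tab by its sides and swung the holder up about its bottom edge. The first grip, on the straight part of the tab, held too firmly: the holder lifted flat instead of turning. I set it back down and gripped the round end, and it pivoted. It stood alone with the jaws open for about half a second, and the force reading was near zero.
- **Hanging it:** I took it again by the tab, leaned it back towards the board's 10 degrees (the camera fit gave 7.5), lined it up using the wrist camera and slid it onto the pins. A final push of about 12 N seated it, then I let go and backed away.
- **Last checks:**
  - In the last wrist picture the holder's shoulders, block front and tab line up with both hung neighbours, and both pins come through its holes.
  - The force reading was about 1 N, which is noise level with nothing touching.
  - The loupe, ferrule and grey stone look unmoved in the pictures. The arm hid part of the caliper in the last views, but what shows is where it was.
- **Disagreements:**
  - The wrist-camera and two-camera fits differed by about 2 mm in height and 2 degrees in board angle; I used the wrist fit.
  - I did not measure the final hole-to-seat distance in numbers, only by comparison with the neighbours.
  - The holder slid about 4 mm in the jaws under the 120 N grip, and I corrected for that before hanging it.

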